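Gauge and lock the raised floors of self-watering pots

TASK

Clear the two seed jars off the white inspection board and stand them on the bench, then stand each empty black pot that is there on a blue ring of its own on the board. For each pot pull a depth gauge straight up out of the charging dock, stand its cross foot centred across the pot's rim, press the orange bar down until the probe tip touches the raised floor inside, and turn the bar clockwise to its stop (a quarter turn), so that the probe stays locked there. Leave each gauge locked on its pot to be read later.

Things in the scene. Friction and masses are not known exactly. Their poses are not given: they have to be found in the camera images.
- pot_a_mid (a point): Empty black plant pot, loose, 0.15 kg (all alike outside; not all three are there every time): 58 mm tall, 68 mm across the rim, 50 mm at the underside, mouth 60 mm. Point on its axis, 29 mm above the underside and below the rim; z up. Inside, a grey raised floor is fixed 25 to 48 mm below the rim, different in each pot: find it by touch.
- pot_b_mid (a point): Empty black plant pot, loose, 0.15 kg (all alike outside; not all three are there every time): 58 mm tall, 68 mm across the rim, 50 mm at the underside, mouth 60 mm. Point on its axis, 29 mm above the underside and below the rim; z up. Inside, a grey raised floor is fixed 25 to 48 mm below the rim, different in each pot: find it by touch.
- pot_c_mid (a point): Empty black plant pot, loose, 0.15 kg (all alike outside; not all three are there every time): 58 mm tall, 68 mm across the rim, 50 mm at the underside, mouth 60 mm. Point on its axis, 29 mm above the underside and below the rim; z up. Inside, a grey raised floor is fixed 25 to 48 mm below the rim, different in each pot: find it by touch.
- gauge_1_bar (a point): Depth gauge: centre of its orange T-bar, 44 mm long (this frame's x), 14 mm thick (y), 18 mm tall (z, up along the probe), on top of the steel probe rod, 8 mm thick. Take the gauge by this bar: lifting it with the probe up lifts the whole gauge (0.25 kg). 82 mm above the foot's underside when the probe is up; comes down with the probe.
- gauge_1_foot (a point): Same gauge: centre of the underside of its aluminium cross foot (two bars 92 x 16 mm, 6 mm thick), which stands on a pot's rim or the dock's top; z up. The black hub, 30 mm wide, ends 24 mm above this point; the round-ended brass sleeve, 16 mm thick, reaches 16 mm below it and plugs into the dock. Put down on a flat surface, the gauge leans at about 0.4 rad.
- gauge_1_tip (a point): Same gauge: lowest point of the rounded probe tip, on the gauge's axis; 15.5 mm below the foot's underside when the probe is up, always 97.5 mm below the bar's centre.
- probe_1 (a joint): Same gauge: how far the probe is pushed down, m, 0 (up) to 0.040. A spring (about 1.5 N net, plus 1 N friction) pushes it and the bar back up whenever it is neither held nor locked.
- lock_1 (a joint): Same gauge: angle of the orange bar and rod relative to the foot, rad; 0 unlocked, grows clockwise seen from above, stop at 1.57; it stays where it is turned. An eccentric on the rod begins to bind in the hub at about 0.5; firmly locked above 1.2. Turning takes up to 0.1 N m while the tip is pressed on.
- gauge_2_bar (a point): Depth gauge: centre of its orange T-bar, 44 mm long (this frame's x), 14 mm thick (y), 18 mm tall (z, up along the probe), on top of the steel probe rod, 8 mm thick. Take the gauge by this bar: lifting it with the probe up lifts the whole gauge (0.25 kg). 82 mm above the foot's underside when the probe is up; comes down with the probe.
- gauge_2_foot (a point): Same gauge: centre of the underside of its aluminium cross foot (two bars 92 x 16 mm, 6 mm thick), which stands on a pot's rim or the dock's top; z up. The black hub, 30 mm wide, ends 24 mm above this point; the round-ended brass sleeve, 16 mm thick, reaches 16 mm below it and plugs into the dock. Put down on a flat surface, the gauge leans at about 0.4 rad.
- gauge_2_tip (a point): Same gauge: lowest point of the rounded probe tip, on the gauge's axis; 15.5 mm below the foot's underside when the probe is up, always 97.5 mm below the bar's centre.
- probe_2 (a joint): Same gauge: how far the probe is pushed down, m, 0 (up) to 0.040. A spring (about 1.5 N net, plus 1 N friction) pushes it and the bar back up whenever it is neither held nor locked.
- lock_2 (a joint): Same gauge: angle of the orange bar and rod relative to the foot, rad; 0 unlocked, grows clockwise seen from above, stop at 1.57; it stays where it is turned. An eccentric on the rod begins to bind in the hub at about 0.5; firmly locked above 1.2. Turning takes up to 0.1 N m while the tip is pressed on.
- gauge_3_bar (a point): Depth gauge: centre of its orange T-bar, 44 mm long (this frame's x), 14 mm thick (y), 18 mm tall (z, up along the probe), on top of the steel probe rod, 8 mm thick. Take the gauge by this bar: lifting it with the probe up lifts the whole gauge (0.25 kg). 82 mm above the foot's underside when the probe is up; comes down with the probe.
- gauge_3_foot (a point): Same gauge: centre of the underside of its aluminium cross foot (two bars 92 x 16 mm, 6 mm thick), which stands on a pot's rim or the dock's top; z up. The black hub, 30 mm wide, ends 24 mm above this point; the round-ended brass sleeve, 16 mm thick, reaches 16 mm below it and plugs into the dock. Put down on a flat surface, the gauge leans at about 0.4 rad.
- gauge_3_tip (a point): Same gauge: lowest point of the rounded probe tip, on the gauge's axis; 15.5 mm below the foot's underside when the probe is up, always 97.5 mm below the bar's centre.
- probe_3 (a joint): Same gauge: how far the probe is pushed down, m, 0 (up) to 0.040. A spring (about 1.5 N net, plus 1 N friction) pushes it and the bar back up whenever it is neither held nor locked.
- lock_3 (a joint): Same gauge: angle of the orange bar and rod relative to the foot, rad; 0 unlocked, grows clockwise seen from above, stop at 1.57; it stays where it is turned. An eccentric on the rod begins to bind in the hub at about 0.5; firmly locked above 1.2. Turning takes up to 0.1 N m while the tip is pressed on.
- mark_1 (a point): Centre of one of the three blue ring marks (68 mm across, 105 mm apart in a row) on top of the white inspection board (fixed, 120 x 320 mm, 4 mm thick; mark_2 is at its middle); the point lies on the board's top, z up, y along the row.
- mark_2 (a point): Centre of one of the three blue ring marks (68 mm across, 105 mm apart in a row) on top of the white inspection board (fixed, 120 x 320 mm, 4 mm thick; mark_2 is at its middle); the point lies on the board's top, z up, y along the row.
- mark_3 (a point): Centre of one of the three blue ring marks (68 mm across, 105 mm apart in a row) on top of the white inspection board (fixed, 120 x 320 mm, 4 mm thick; mark_2 is at its middle); the point lies on the board's top, z up, y along the row.
- dock: Grey charging dock, fixed, 66 x 262 x 34 mm (base flange 74 x 270); origin at the centre of its underside, y along its length. Three round sockets 85 mm apart in its top, in which the gauges stand with the cross foot on its top, the cross at 45 degrees to the dock. A sprung detent in each socket grips the sleeve: pulling a gauge straight up takes about 8 N; it is clear of the socket after 17 mm.
- jar_green_mid (a point): Glass seed jar with a green lid, 52 mm wide, 69 mm tall, 0.09 kg, loose; at the start it stands on the white board, in the way. The point is on its axis, 34 mm above its underside; z up. The bench's far edge runs at about x = 0.54 - 0.125 y (m).
- jar_red_mid (a point): Glass seed jar with a red lid, 52 mm wide, 69 mm tall, 0.09 kg, loose; at the start it stands on the white board, in the way. The point is on its axis, 34 mm above its underside; z up. The bench's far edge runs at about x = 0.54 - 0.125 y (m).

How it is judged (in metres and radians):
At the end, for the whole second after the job is handed in: The jars stand upright on the bench, wholly off the board. Every pot stands upright within 15 mm of a ring's centre; on it a gauge stands level, foot on the rim (4 mm), probe tip within 15 mm of the pot's axis and 3 mm of the raised floor, bar turned over 1.2 rad, so locked ((horizontal distance between pot_a_mid and mark_1 below 0.015 m or horizontal distance between pot_a_mid and mark_2 below 0.015 m or horizontal distance between pot_a_mid and mark_3 below 0.015 m) and height (world z) of each of pot_a_mid, pot_b_mid, pot_c_mid, jar_green_mid, jar_red_mid below 0.04 m and angle between each of pot_a_mid, pot_b_mid, pot_c_mid, jar_green_mid, jar_red_mid's own z axis and vertical below 0.1 rad and ((horizontal distance between gauge_1_tip and pot_a_mid below 0.015 m and z of gauge_1_tip in the frame of pot_a_mid between -0.019 and -0.012 m and value of joint lock_1 above 1.2 rad and z of gauge_1_foot in the frame of pot_a_mid between 0.025 and 0.033 m and angle between gauge_1_foot's own z axis and vertical below 0.1 rad) or (horizontal distance between gauge_2_tip and pot_a_mid below 0.015 m and z of gauge_2_tip in the frame of pot_a_mid between -0.019 and -0.012 m and value of joint lock_2 above 1.2 rad and z of gauge_2_foot in the frame of pot_a_mid between 0.025 and 0.033 m and angle between gauge_2_foot's own z axis and vertical below 0.1 rad) or (horizontal distance between gauge_3_tip and pot_a_mid below 0.015 m and z of gauge_3_tip in the frame of pot_a_mid between -0.019 and -0.012 m and value of joint lock_3 above 1.2 rad and z of gauge_3_foot in the frame of pot_a_mid between 0.025 and 0.033 m and angle between gauge_3_foot's own z axis and vertical below 0.1 rad)) and (horizontal distance between pot_b_mid and mark_1 below 0.015 m or horizontal distance between pot_b_mid and mark_2 below 0.015 m or horizontal distance between pot_b_mid and mark_3 below 0.015 m) and ((horizontal distance between gauge_1_tip and pot_b_mid below 0.015 m and z of gauge_1_tip in the frame of pot_b_mid between -0.011 and -0.004 m and value of joint lock_1 above 1.2 rad and z of gauge_1_foot in the frame of pot_b_mid between 0.025 and 0.033 m and angle between gauge_1_foot's own z axis and vertical below 0.1 rad) or (horizontal distance between gauge_2_tip and pot_b_mid below 0.015 m and z of gauge_2_tip in the frame of pot_b_mid between -0.011 and -0.004 m and value of joint lock_2 above 1.2 rad and z of gauge_2_foot in the frame of pot_b_mid between 0.025 and 0.033 m and angle between gauge_2_foot's own z axis and vertical below 0.1 rad) or (horizontal distance between gauge_3_tip and pot_b_mid below 0.015 m and z of gauge_3_tip in the frame of pot_b_mid between -0.011 and -0.004 m and value of joint lock_3 above 1.2 rad and z of gauge_3_foot in the frame of pot_b_mid between 0.025 and 0.033 m and angle between gauge_3_foot's own z axis and vertical below 0.1 rad)) and (horizontal distance between pot_c_mid and mark_1 below 0.015 m or horizontal distance between pot_c_mid and mark_2 below 0.015 m or horizontal distance between pot_c_mid and mark_3 below 0.015 m) and ((horizontal distance between gauge_1_tip and pot_c_mid below 0.015 m and z of gauge_1_tip in the frame of pot_c_mid between -0.003 and 0.004 m and value of joint lock_1 above 1.2 rad and z of gauge_1_foot in the frame of pot_c_mid between 0.025 and 0.033 m and angle between gauge_1_foot's own z axis and vertical below 0.1 rad) or (horizontal distance between gauge_2_tip and pot_c_mid below 0.015 m and z of gauge_2_tip in the frame of pot_c_mid between -0.003 and 0.004 m and value of joint lock_2 above 1.2 rad and z of gauge_2_foot in the frame of pot_c_mid between 0.025 and 0.033 m and angle between gauge_2_foot's own z axis and vertical below 0.1 rad) or (horizontal distance between gauge_3_tip and pot_c_mid below 0.015 m and z of gauge_3_tip in the frame of pot_c_mid between -0.003 and 0.004 m and value of joint lock_3 above 1.2 rad and z of gauge_3_foot in the frame of pot_c_mid between 0.025 and 0.033 m and angle between gauge_3_foot's own z axis and vertical below 0.1 rad)) and (x of jar_green_mid in the frame of mark_2 above 0.085 m or x of jar_green_mid in the frame of mark_2 below -0.085 m or y of jar_green_mid in the frame of mark_2 above 0.185 m or y of jar_green_mid in the frame of mark_2 below -0.185 m) and (x of jar_red_mid in the frame of mark_2 above 0.085 m or x of jar_red_mid in the frame of mark_2 below -0.085 m or y of jar_red_mid in the frame of mark_2 above 0.185 m or y of jar_red_mid in the frame of mark_2 below -0.185 m)); the robot touches nothing.
Of pot_a, pot_b, pot_c only 2 to 3 are there at a start; the rules pass over those that are not, and their reading is None.
At some moment in a run one of pot_a, pot_b, pot_c may be knocked a few centimetres aside while the robot is not near it.
Once in a run the grip may slacken for a moment while it holds something.
It also fails if it takes over 210 s, if anything falls off the work surface, if the arm or the gripper's body presses on something with over 40 N, if the wrist force passes 120 N, or if a joint passes its speed limit or range.

ROBOT

A 6-joint arm with a two-finger parallel gripper is mounted at the origin on the work surface; the furniture and walls round the work are solid. World frame = base frame: x ahead of the robot, y to its left, z up, the work surface at z = 0. Lengths are in mm, angles in rad, forces in N, time in s.
With the tool pointing down it reaches from about 275 to 1000 mm from the base axis. Payload 8.4 kg.
Tool frame: the origin (TCP) lies at the very end of the fingers, on their centre line; the grasp point (between the pads) lies 19 mm behind it (r.pinch_z is the distance from the TCP to the grasp point, in mm); z points along the fingers, y is the direction in which the jaws open and shut (so a half turn about z gives the same grasp; the last joint's range is limited). The gripper opens to 85 mm and grips with 20 to 120 N. Pads are 22 mm wide; open, the fingers measure 114 mm over their backs; the gripper's body (76 mm by 85 mm) begins 54 mm behind the grasp point. The pads swing forward as they close: fully open they stand 13 mm farther back than shut.
Start: joints at [1.138, 0.353, 1.633, -0, 1.155, -0.002], TCP at [260.997, 567.898, 204.681] pointing down, gripper open.
Joint ranges: [-2.63, 2.63], [-0.92, 2.1], [0.06, 2.66], [-1.3, 4.44], [0, 2.69], [-3.02, 3.02]. Speed limits (rad/s): [2.22, 2.22, 2.79, 3.14, 3.14, 3.14].

INTERFACE

Orientations are given as [roll, pitch, yaw] about the fixed x, y, z axes, in that order (R = Rz(yaw) Ry(pitch) Rx(roll)).
In Python, from rig import r, optics gives the robot as it stands.
- The arm moves only by the shell command python3 -m creep 'ROWS' [FORCE]. ROWS is JSON, a list of rows, each an object with "dp": the shift along the tool's x, y, z in mm, a list of three; "angular": the turn, a rotation vector about the tool's x, y, z in rad, a list of three; "fingers": the finger opening in mm, from 0 to 85.4. In form: [{"dp": [dx, dy, dz], "angular": [wx, wy, wz], "fingers": fingers}, ...]. A call has 1 to 5 rows; each row is the pose to reach, as a shift and turn from the pose commanded when the call began, along the tool's axes at that moment; what a row does not reach only later rows make up. A row lasts 1/12 s, in which the tool goes at most 41.7 mm and 7.16 degrees, less where a joint would pass 70% of its speed; a pose out of reach is approached as far as the arm can. A call with a gripper value outside its range is refused whole. The fingers move at their own pace and stop on an object; FORCE is the grip in N (left out, the last holds). Time passes only in rows, so rows that repeat a pose let the fingers close. It gives the time, the measured TCP pose, the force and the opening at its end, in the units of the state.
- r.sense(): the state, without advancing time (a new reading comes with each control period).
- optics.grab_frame(name): name is "scene" or "side" or "wrist"; returns the picture (480x640x3 uint8, blue, green, red); there is no depth.
- optics.camera_params(name): a dict with "fx", "fy", "cx", "cy" (pixels), "distortion" ([k1, k2, p1, p2, k3] as OpenCV has them; the pictures are not rectified), "eye" and "rotation" of the camera in the world; the wrist camera has in their place "T_tool_cam" (4x4, takes a point from camera to tool coordinates, whose origin is the TCP and whose axes are the flange's). Camera axes: x right, y up, looking along -z (the intrinsics and any distortion apply to the point x, -y, -z); pixel columns grow to the right and rows downward; lengths in mm; the calibration is good to about 2 mm. A picture is of the moment at which its call begins: read the wrist's pose just before it. camera_params takes no time and is no camera call.
- r.sign_off(): hands the job in, once; it reports no verdict.
The state is a dict: "clock": time; "qpos": joint angles; "qvel": joint speeds; "joint_efforts": joint torques, N m; "eef_pos": TCP position; "tcp_rot": TCP orientation; "contact_force": force on the tool from outside, world axes, zero at the start; "wrist_torque": the same for the moment, N m; "opening": opening from 0.0 (shut) to 1.0 (fully open).
Only numpy, scipy, OpenCV 4.12 (cv2) and the standard library are available. Lean on these libraries where they do the work, as an engineer would, in place of code of your own. Each camera call takes 0.05 s, during which the arm holds its last target.

## Working session

There is one attempt and no reset: what is moved stays moved. The work goes in short steps, Python scripts to look and compute and a shell command to move; the robot and the scene stay as the last step left them, time stands still between calls to the robot, and variables do not carry over. Pictures are saved under pics/ and viewed, and the job is handed in when it is done.

```bash
ls -la; mkdir -p pics
python3 - <<'E'
from rig import r, optics
import cv2
print(r.sense()); print(r.pinch_z)
for n in ["scene","side","wrist"]:
    print(n,optics.camera_params(n))
    cv2.imwrite(f"pics/{n}0.png",optics.grab_frame(n))
E
```

```text
total 12
drwxr-xr-x  3 agent agent 4096 Dec  6 16:21 .
drwxr-xr-x 23 root  root  4096 Dec  6 16:21 ..
drwxr-xr-x  2 agent agent 4096 Dec  6 16:21 pics
{'clock': 0.0, 'qpos': array([ 1.13764067e+00,  3.53691231e-01,  1.63415090e+00, -1.69687825e-05,
        1.15520408e+00, -2.37031478e-03]), 'qvel': array([ 2.51825317e-03, -7.56584855e-04,  1.21831168e-03, -1.41362930e-03,
        8.74507735e-05,  1.17407967e-04]), 'joint_efforts': array([ 2.52033613e-03, -6.05252194e+01, -3.42070198e+01,  1.76891635e-04,
        9.26293375e-03,  3.71538704e-05]), 'eef_pos': array([260.75663786, 567.42401172, 203.92763487]), 'tcp_rot': array([-3.14013906e+00,  1.20689554e-05,  2.71081418e+00]), 'contact_force': array([-0.91479742,  0.82325202,  0.73860019]), 'wrist_torque': array([ 0.04303082, -0.06288896,  0.02385723]), 'opening': 0.9960014479997373}
18.700000000000003
scene {'fx': 517.0718409838693, 'fy': 517.0718409838693, 'cx': 318.4645292349666, 'cy': 236.171004361836, 'distortion': array([-0.04546377,  0.        ,  0.        ,  0.        ,  0.        ]), 'eye': array([  42.53811977, -859.5805922
[... 252 characters left out ...]
       ,  0.        ]), 'eye': array([  162.90538662, -1007.65979962,   832.29846027]), 'rotation': array([ 0.97607049, -0.0105581 , -0.26737169])}
wrist {'fx': 393.0313788615448, 'fy': 393.0313788615448, 'cx': 322.10489312598685, 'cy': 240.02470746672873, 'distortion': array([-0.07002204,  0.        ,  0.        ,  0.        ,  0.        ]), 'T_tool_cam': array([[-3.81702058e-04,  9.45739735e-01,  3.24924927e-01,
         8.37023639e+01],
       [ 9.99999617e-01,  1.04952173e-04,  8.69260705e-04,
        -9.51271757e-01],
       [ 7.87992812e-04,  3.24925134e-01, -9.45739412e-01,
        -1.69781345e+02],
       [ 0.00000000e+00,  0.00000000e+00,  0.00000000e+00,
         1.00000000e+00]])}
```

View pics/scene0.png

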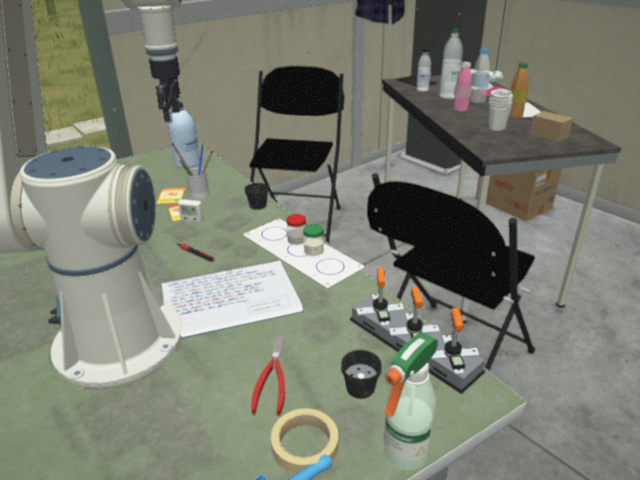

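View pics/side0.png

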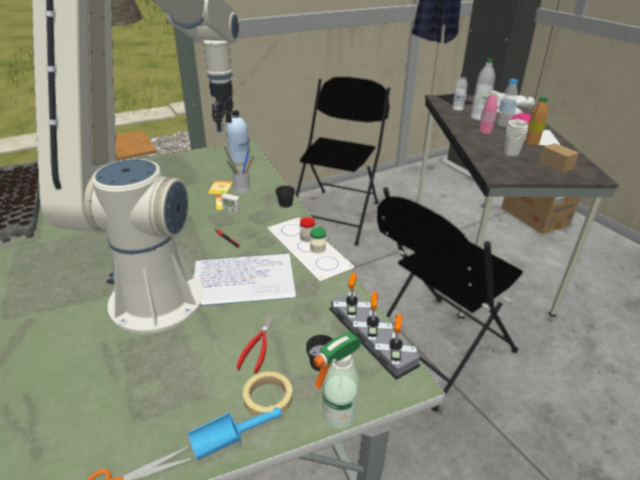

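View pics/wrist0.png

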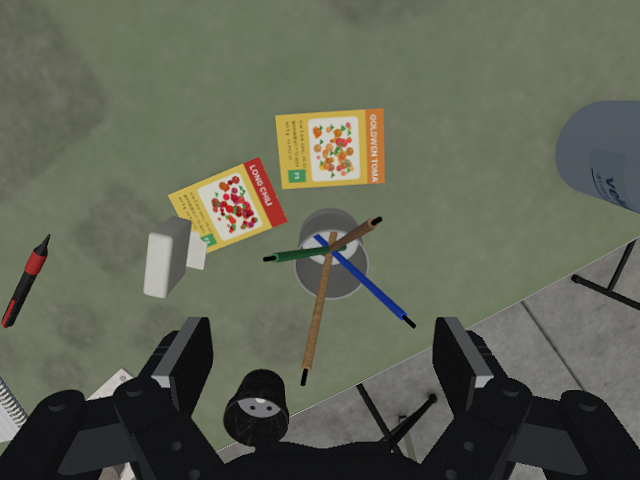

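```bash
cat > h.py <<'E'
import numpy as np, cv2, math, sys
from scipy.spatial.transform import Rotation as Ro
from rig import r, optics
def cam(name):
    p=optics.camera_params(name)
    K=np.array([[p['fx'],0,p['cx']],[0,p['fy'],p['cy']],[0,0,1]]);D=np.array(p['distortion'])
    if name=='wrist':
        s=r.sense(); T=np.eye(4);T[:3,:3]=Ro.from_euler('xyz',s['tcp_rot']).as_matrix();T[:3,3]=s['eef_pos']
        T=T@p['T_tool_cam']
    else:
        T=np.eye(4);T[:3,:3]=Ro.from_euler('xyz',p['rotation']).as_matrix();T[:3,3]=p['eye']
    return K,D,T
def ray(c,uv):
    K,D,T=c
    q=cv2.undistortPoints(np.array([[uv]],float),K,D)[0,0]
    d=T[:3,:3]@np.array([q[0],-q[1],-1]); return T[:3,3],d/np.linalg.norm(d)
def onz(c,uv,z):
    o,d=ray(c,uv); return o+d*(z-o[2])/d[2]
def proj(c,P):
    K,D,T=c
    R=T[:3,:3]@np.diag([1,-1,-1]); rv=cv2.Rodrigues(R.T)[0]; t=-R.T@T[:3,3]
    return cv2.projectPoints(np.array(P,float).reshape(-1,1,3),rv,t,K,D)[0].reshape(-1,2)
def tri(rays):
    A=np.zeros((3,3));b=np.zeros(3)
    for o,d in rays:
        M=np.eye(3)-np.outer(d,d);A+=M;b+=M@o
    x=np.linalg.solve(A,b); return x,[np.linalg.norm((np.eye(3)-np.outer(d,d))@(x-o)) for o,d in rays]
def snap(name,fn=None):
    c=cam(name); im=optics.grab_frame(name)
    if fn: cv2.imwrite(f'pics/{fn}.png',im)
    return c,im
def blobs(im,lo,hi,minA=20,roi=None):
    """HSV mask blobs: (u,v,area,x,y,w,h) + contour"""
    m=cv2.inRange(cv2.cvtColor(im,cv2.COLOR_BGR2HSV),np.array(lo),np.array(hi))
    if roi: k=np.zeros_like(m);x0,y0,x1,y1=roi;k[y0:y1,x0:x1]=1;m=m*k
    cs=cv2.findContours(m,cv2.RETR_EXTERNAL,cv2.CHAIN_APPROX_NONE)[0]
    o=[]
    for q in cs:
        M=cv2.moments(q)
        if M['m00']>=minA:o.append((M['m10']/M['m00'],M['m01']/M['m00'],M['m00'],cv2.boundingRect(q),q))
    return sorted(o,key=lambda t:-t[2])
def st():
    s=r.sense();print('t %.2f tcp'%s['clock'],s['eef_pos'].round(1),'rpy',s['tcp_rot'].round(3),'F',s['contact_force'].round(1),'open %.3f'%s['opening'],'q',s['qpos'].round(2));return s
def go(x,y,z,yaw):
    """tool-axes shift to target (x,y,z), and turn about tool z"""
    s=r.sense();R=Ro.from_euler('xyz',s['tcp_rot']).as_matrix()
    d=R.T@(np.array([x,y,z])-s['eef_pos'])
    dR=(R.T@Ro.from_euler('xyz',[math.pi,0,yaw]).as_matrix());w=Ro.from_matrix(dR).as_rotvec()
    print('dp',d.round(1),'ang',w.round(3),'rows>=',round(np.linalg.norm(d)/41.7,1),round(np.linalg.norm(w)/0.125,1))
E
python3 - <<'E'
from h import *
I={n:cv2.imread(f'pics/{n}0.png') for n in('scene','side')}
C={n:cam(n) for n in I}
rois={'scene':(220,180,520,480),'side':(200,180,440,460)}
for nm,lo,hi in [('green',(45,90,40),(85,255,200)),('red',(170,120,60),(180,255,255)),('red0',(0,150,60),(4,255,255)),('orange',(5,160,120),(16,255,255)),('blue',(100,60,60),(130,255,255))]:
    for n in I:
        for b in blobs(I[n],lo,hi,15,rois[n])[:6]: print(nm,n,[round(x,1) for x in b[:3]],b[3],onz(C[n],b[:2],0).round(0))
for n in I:
    x0,y0,x1,y1=rois[n]; cv2.imwrite(f'pics/{n}0c.png',cv2.resize(I[n][y0:y1,x0:x1],None,fx=2,fy=2,interpolation=2))
E
```

```text
green scene [415.2, 352.8, 1022.0] (391, 332, 46, 47) [ 499. -288.    0.]
green scene [313.0, 230.1, 179.0] (304, 224, 19, 13) [519. 211.   0.]
green scene [416.2, 437.0, 85.0] (390, 428, 40, 14) [ 394. -445.    0.]
green side [340.8, 346.0, 653.5] (321, 331, 40, 33) [ 425. -277.   -0.]
green side [317.5, 232.5, 105.0] (311, 228, 14, 10) [499. 208.   0.]
green side [343.2, 406.4, 29.0] (332, 404, 19, 5) [ 379. -440.    0.]
red0 scene [260.3, 384.7, 242.5] (252, 359, 21, 55) [ 212. -234.    0.]
red0 scene [279.9, 387.0, 198.0] (276, 360, 9, 55) [ 241. -254.    0.]
red0 scene [295.7, 219.7, 153.5] (287, 214, 18, 12) [501. 283.   0.]
red0 side [253.9, 350.5, 265.0] (237, 332, 29, 41) [ 223. -240.    0.]
red0 side [307.1, 221.9, 90.0] (301, 218, 13, 9) [482. 278.   0.]
orange scene [393.3, 390.2, 381.5] (385, 369, 19, 47) [ 414. -347.    0.]
orange scene [456.7, 318.8, 156.0] (452, 308, 11, 23) [ 629. -244.    0.]
orange scene [416.5, 296.5, 118.5] (412, 287, 10, 20) [ 599. -146.    0.]
orange scene [380.5, 276.9, 85.0] (378, 268, 6, 19) [568. -50.   0.]
orange side [320.1, 370.1, 186.0] (314, 356, 15, 32) [ 358. -335.    0.]
orange side [397.8, 322.6, 74.5] (395, 314, 7, 18) [ 587. -239.    0.]
orange side [373.7, 300.4, 65.5] (371, 293, 6, 16) [ 558. -145.    0.]
orange side [351.9, 280.1, 61.5] (349, 273, 7, 15) [529. -50.   0.]
blue scene [313.3, 468.8, 403.0] (288, 455, 44, 25) [ 226. -424.    0.]
blue scene [259.0, 477.4, 17.0] (254, 475, 9, 5) [ 149. -402.    0.]
blue side [228.1, 430.5, 779.0] (200, 408, 82, 50) [ 141. -436.    0.]
```

View pics/scene0c.png

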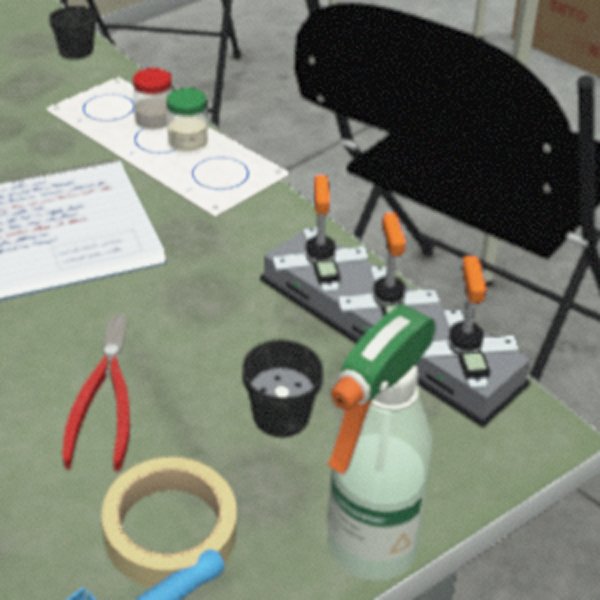

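View pics/side0c.png

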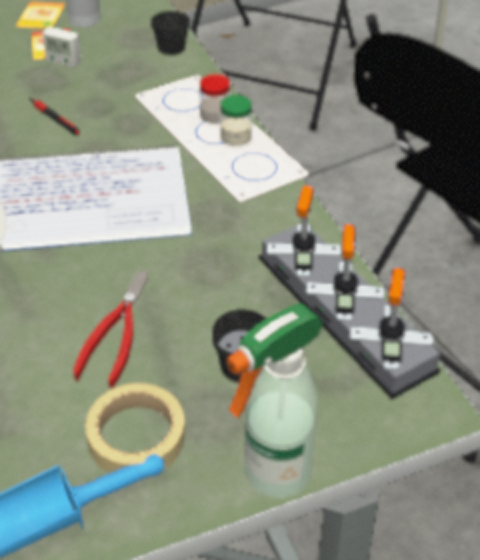

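Run:
```python
from h import *
C={n:cam(n) for n in('scene','side')}
P={'greenlid':((313,230.1),(317.5,232.5)),'redlid':((295.7,219.7),(307.1,221.9)),'bar1':((380.5,276.9),(351.9,280.1)),'bar2':((416.5,296.5),(373.7,300.4)),'bar3':((456.7,318.8),(397.8,322.6)),
'potnear':((361,363),None),'potfar':((256.5,188),(285,190)),'ring1':((274,233.5),(291,229.8)),'ring2':((301,248.5),(307,246)),'ring3':((330.5,266.5),(327,263.5)),
'notepadc':((220,262.5),None)}
for k,(a,b) in P.items():
    print(k,onz(C['scene'],a,4 if 'ring' in k else 58).round(0),end=' ')
    if b:
        x,e=tri([ray(C['scene'],a),ray(C['side'],b)]);print('tri',x.round(0),np.round(e,1),end='')
    print()
# board edges, dock corners
for k,uv,z in [('boardL',(243.5,234.5),4),('boardTop',(280,220.5),4),('boardR',(364,266),4),('boardBot',(327.5,285.5),4),('dockL',(353,303),34),('dockBack',(378,296),34),('dockFr',(461,376),34),('spraybase',(407,455),0),('spraynozzle',(393,375),170)]:
    print(k,onz(C['scene'],uv,z).round(0))
```

```text
greenlid [479. 120.  58.] tri [469.  99.  73.] [1.2 1.2]
redlid [462. 187.  58.] tri [456. 171.  68.] [0.9 0.9]
bar1 [ 523. -118.   58.] tri [ 475. -191.  121.] [1.2 1.2]
bar2 [ 552. -207.   58.] tri [ 499. -274.  123.] [0.6 0.6]
bar3 [ 580. -296.   58.] tri [ 523. -355.  124.] [0.7 0.7]
potnear [ 366. -316.   58.] 
potfar [436. 405.  58.] tri [436. 406.  59.] [1.2 1.2]
ring1 [419. 235.   4.] tri [416. 227.  10.] [1.1 1.1]
ring2 [453. 137.   4.] tri [437. 100.  30.] [0.7 0.7]
ring3 [483.  34.   4.] tri [478.  25.  12.] [0.9 0.9]
notepadc [239.  86.  58.] 
boardL [347. 266.   4.]
boardTop [459. 292.   4.]
boardR [553.   0.   4.]
boardBot [444. -30.   4.]
dockL [ 446. -142.   34.]
dockBack [ 502. -145.   34.]
dockFr [ 514. -397.   34.]
spraybase [ 363. -465.   -0.]
spraynozzle [ 335. -452.  170.]
```

Run:
```python
from h import *
go(450,190,250,1.88)
```

```text
dp [-329.5 -264.1  -45.6] ang [-0.001  0.     0.831] rows>= 10.2 6.6
```

```bash
python3 -m creep '[{"dp":[-165,-132,-40],"angular":[0,0,0.6],"fingers":85},{"dp":[-165,-132,-40],"angular":[0,0,0.6],"fingers":85},{"dp":[-165,-132,-40],"angular":[0,0,0.6],"fingers":85},{"dp":[-165,-132,-40],"angular":[0,0,0.6],"fingers":85},{"dp":[-165,-132,-40],"angular":[0,0,0.6],"fingers":85}]' 30; python3 -c "
from h import *
st();go(450,190,250,1.88)"
```

```text
clock: 0.57
eef_pos: [353.1, 383.1, 243.5]
tcp_rot: [-3.141, 0.0, 2.105]
contact_force: [0.6, 0.9, -0.5]
opening: 0.998
t 0.57 tcp [353.1 383.1 243.5] rpy [-3.141  0.     2.105] F [ 0.6  0.9 -0.5] open 0.998 q [ 0.82  0.15  1.81 -0.    1.18  0.29]
dp [-215.6  -14.9   -6.4] ang [-0.     0.     0.225] rows>= 5.2 1.8
```

```bash
python3 -m creep '[{"dp":[-216,-15,-7],"angular":[0,0,0.225],"fingers":85},{"dp":[-216,-15,-7],"angular":[0,0,0.225],"fingers":85},{"dp":[-216,-15,-7],"angular":[0,0,0.225],"fingers":85},{"dp":[-216,-15,-7],"angular":[0,0,0.225],"fingers":85},{"dp":[-216,-15,-7],"angular":[0,0,0.225],"fingers":85}]' 30; python3 -c "
from h import *
st();c,im=snap('wrist','w1')"
```

```text
clock: 0.98
eef_pos: [447.6, 197.4, 250.3]
tcp_rot: [3.141, -0.0, 1.886]
contact_force: [0.6, -0.2, -0.1]
opening: 0.998
t 0.98 tcp [447.6 197.4 250.3] rpy [ 3.141 -0.     1.886] F [ 0.6 -0.2 -0.1] open 0.998 q [0.41 0.09 1.86 0.   1.19 0.1 ]
```

View pics/w1.png

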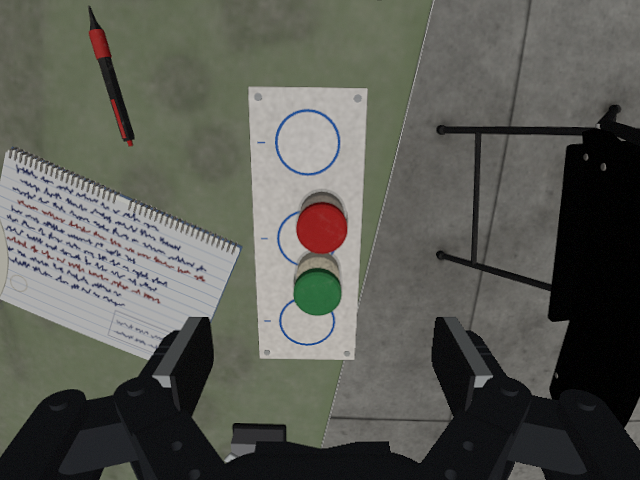

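```bash
cat >> h.py <<'E'
def ell(b): return cv2.fitEllipse(b[4])
E
python3 - <<'E'
from h import *
s=st();c=cam('wrist');c[2][:3,3]  # now maybe moved
T=np.eye(4);T[:3,:3]=Ro.from_euler('xyz',[3.141,0,1.886]).as_matrix();T[:3,3]=[447.6,197.4,250.3]
c=(c[0],c[1],T@optics.camera_params('wrist')['T_tool_cam'])
im=cv2.imread('pics/w1.png')
for nm,lo,hi,z in [('green',(45,120,40),(85,255,200),73),('red',(0,150,60),(4,255,255),73),('red',(170,150,60),(180,255,255),73),('blue',(105,80,60),(125,255,255),4)]:
    for b in blobs(im,lo,hi,100,(245,80,380,370)): 
        e=ell(b); print(nm,np.round(e[0],1),np.round(e[1],1),b[3],onz(c,e[0],z).round(1))
C={n:cam(n) for n in('scene','side')}
E
```

```text
t 1.03 tcp [450.7 191.6 250.6] rpy [3.141 0.004 1.884] F [ 2.4 -4.2 -0.4] open 0.995 q [ 0.4   0.09  1.86 -0.    1.19  0.09]
green [317.  291.5] [45.9 46.5] (294, 269, 47, 46) [470.  110.2  73. ]
red [321.4 227.6] [49.5 50. ] (297, 202, 50, 52) [453.8 173.9  73. ]
blue [307.2 141.9] [64.  65.3] (275, 109, 65, 67) [417.6 237.4   4. ]
blue [306.6 320.7] [46.9 54. ] (279, 300, 56, 46) [479.7  36.1   4. ]
```

```bash
python3 -c "
from h import *
go(454,173,120,1.87)"
```

```text
dp [-18.2  -2.7 130.6] ang [0.001 0.004 0.014] rows>= 3.2 0.1
```

```bash
python3 -m creep '[{"dp":[-17,-3,130],"angular":[0,0,0.012],"fingers":85},{"dp":[-17,-3,130],"angular":[0,0,0.012],"fingers":85},{"dp":[-17,-3,130],"angular":[0,0,0.012],"fingers":85},{"dp":[-17,-3,130],"angular":[0,0,0.012],"fingers":85},{"dp":[-17,-3,130],"angular":[0,0,0.012],"fingers":85}]' 30; python3 -c "
from h import *
st();c,im=snap('wrist','w2')
for nm,lo,hi,z in [('green',(45,120,40),(85,255,200),73),('red',(0,150,60),(4,255,255),73),('blue',(105,80,60),(125,255,255),4)]:
    for b in blobs(im,lo,hi,100): 
        e=ell(b); print(nm,np.round(e[0],1),np.round(e[1],1),b[3],onz(c,e[0],z).round(1))
"
```

```text
clock: 1.45
eef_pos: [447.7, 181.3, 118.3]
tcp_rot: [-3.136, 0.0, 1.873]
contact_force: [0.2, -0.2, 0.4]
opening: 0.992
t 1.45 tcp [447.7 181.3 118.3] rpy [-3.136  0.     1.873] F [ 0.2 -0.2  0.4] open 0.992 q [0.38 0.25 2.01 0.   0.89 0.08]
green [323.9 358.7] [67.6 70.9] (289, 325, 71, 68) [469.5 112.   73. ]
red [329.9 267.1] [77.4 77.8] (291, 228, 79, 78) [453.5 174.8  73. ]
red [7.3 8.8] [18.2 19.6] (0, 0, 18, 19) [250.5 261.8  73. ]
red [ 30.5 105.5] [ 4.2 87.1] (19, 78, 25, 58) [269.3 216.1  73. ]
blue [307.1 135.6] [94.9 97.3] (259, 87, 97, 98) [417.5 237.8   4. ]
blue [307.3 272.9] [75.3 80.7] (266, 236, 31, 74) [447.8 137.1   4. ]
blue [309.7 382.2] [60.3 74. ] (271, 357, 77, 57) [479.8  36.7   4. ]
```

View pics/w2.png

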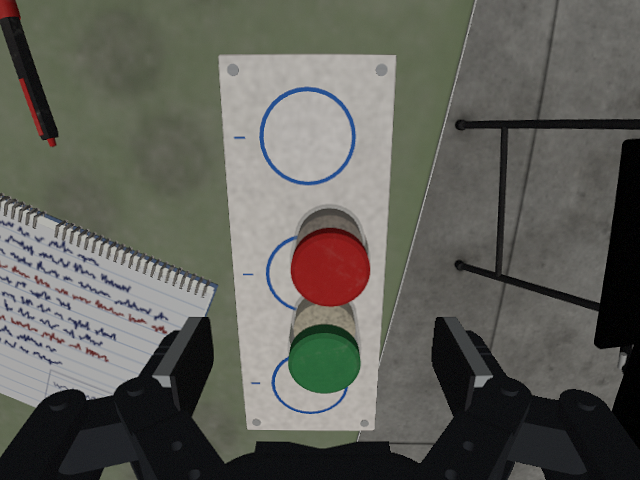

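```bash
python3 -m creep '[{"dp":[0,0,0],"angular":[0,0,0],"fingers":85},{"dp":[0,0,0],"angular":[0,0,0],"fingers":85}]' 30; python3 -c "
from h import *
st();go(453.5,174.5,30,1.873)"
```

```text
clock: 1.67
eef_pos: [451.3, 183.4, 122.5]
tcp_rot: [3.138, -0.0, 1.874]
contact_force: [0.3, 0.6, 0.1]
opening: 0.991
t 1.67 tcp [451.3 183.4 122.5] rpy [ 3.138 -0.     1.874] F [0.3 0.6 0.1] open 0.991 q [0.38 0.24 2.   0.   0.89 0.08]
dp [-9.2 -1.  92.5] ang [ 0.004 -0.     0.001] rows>= 2.2 0.0
```

```bash
python3 -m creep '[{"dp":[-9,-1,45],"angular":[0,0,0],"fingers":85},{"dp":[-9,-1,92],"angular":[0,0,0],"fingers":85},{"dp":[-9,-1,92],"angular":[0,0,0],"fingers":85},{"dp":[-9,-1,92],"angular":[0,0,0],"fingers":85}]' 30; python3 -c "
from h import *
st();go(453.5,174.5,30,1.873)"; python3 -m creep '[{"dp":[0,0,0],"angular":[0,0,0],"fingers":40},{"dp":[0,0,0],"angular":[0,0,0],"fingers":40},{"dp":[0,0,0],"angular":[0,0,0],"fingers":40},{"dp":[0,0,0],"angular":[0,0,0],"fingers":40},{"dp":[0,0,0],"angular":[0,0,0],"fingers":40}]' 30; python3 -c "
from h import *
st();go(453.5,174.5,30,1.873)"
```

```text
clock: 2.0
eef_pos: [450.1, 173.2, 27.2]
tcp_rot: [-3.138, 0.0, 1.874]
contact_force: [0.0, 0.4, 0.2]
opening: 0.996
t 2.00 tcp [450.1 173.2  27.2] rpy [-3.138  0.     1.874] F [0.  0.4 0.2] open 0.996 q [0.36 0.4  2.07 0.   0.68 0.06]
dp [ 0.3  3.6 -2.8] ang [-0.004  0.     0.001] rows>= 0.1 0.0
clock: 2.42
eef_pos: [453.4, 174.3, 30.3]
tcp_rot: [3.137, -0.0, 1.874]
contact_force: [0.6, 0.8, 9.9]
opening: 0.524
t 2.42 tcp [453.4 174.3  30.3] rpy [ 3.137 -0.     1.874] F [0.6 0.8 9.9] open 0.524 q [0.36 0.39 2.07 0.   0.68 0.06]
dp [0.2 0.1 0.3] ang [ 0.004 -0.     0.001] rows>= 0.0 0.0
```

```bash
python3 -m creep '[{"dp":[0,0,0],"angular":[0,0,0],"fingers":40},{"dp":[0,0,0],"angular":[0,0,0],"fingers":40}]' 30; python3 -c "
from h import *
st();snap('wrist','w3');c,im=snap('scene');cv2.imwrite('pics/s3.png',cv2.resize(im[120:420,180:520],None,fx=2,fy=2,interpolation=2))"
```

```text
clock: 2.58
eef_pos: [453.4, 174.3, 30.3]
tcp_rot: [3.137, -0.0, 1.874]
contact_force: [0.8, -0.2, 8.5]
opening: 0.523
t 2.58 tcp [453.4 174.3  30.3] rpy [ 3.137 -0.     1.874] F [ 0.8 -0.2  8.5] open 0.523 q [0.36 0.39 2.07 0.   0.68 0.06]
```

View pics/s3.png

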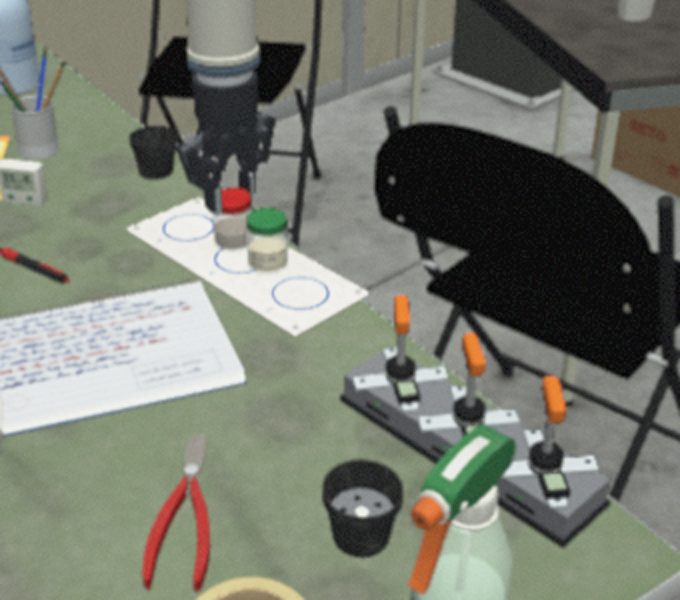

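View pics/w3.png

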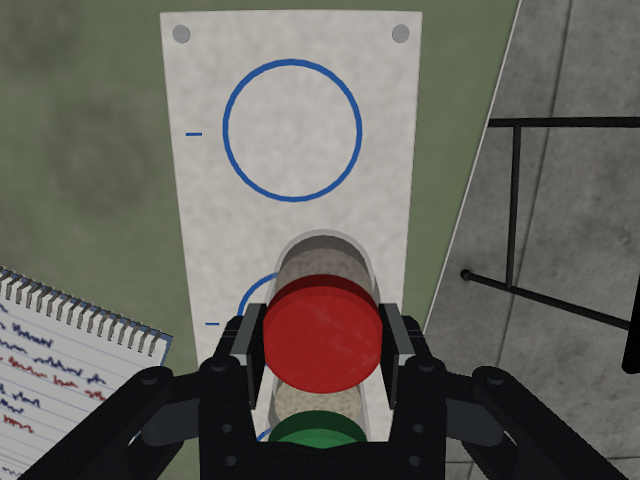

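```bash
python3 -m creep '[{"dp":[0,0,-40],"angular":[0,0,0],"fingers":40},{"dp":[0,0,-40],"angular":[0,0,0],"fingers":40},{"dp":[0,0,-40],"angular":[0,0,0],"fingers":40}]' 40; python3 -c "
from h import *
st();go(330,320,70,1.873)
c=cam('wrist');print(proj(c,[[330,320,0]]))"
```

```text
clock: 2.93
eef_pos: [453.5, 174.2, 70.7]
tcp_rot: [3.136, -0.0, 1.874]
contact_force: [-0.6, -0.4, -1.6]
opening: 0.515
t 2.93 tcp [453.5 174.2  70.7] rpy [ 3.136 -0.     1.874] F [-0.6 -0.4 -1.6] open 0.515 q [0.36 0.32 2.04 0.   0.77 0.06]
dp [176.  -74.3   0.4] ang [ 0.005 -0.     0.001] rows>= 4.6 0.0
[[183.08196452 -71.58720213]]
```

```bash
python3 -m creep '[{"dp":[38,-15,0],"angular":[0,0,0],"fingers":40},{"dp":[76,-32,0],"angular":[0,0,0],"fingers":40},{"dp":[114,-48,0],"angular":[0,0,0],"fingers":40},{"dp":[150,-64,0],"angular":[0,0,0],"fingers":40},{"dp":[176,-74,0],"angular":[0,0,0],"fingers":40}]' 40;python3 -m creep '[{"dp":[0,0,0],"angular":[0,0,0],"fingers":40},{"dp":[0,0,0],"angular":[0,0,0],"fingers":40}]' 40; python3 -c "
from h import *
st();go(330,320,26.8,1.873);snap('wrist','w4')"
```

```text
clock: 3.35
eef_pos: [325.9, 320.6, 68.0]
tcp_rot: [-3.141, -0.0, 1.874]
contact_force: [0.4, 0.4, -0.3]
opening: 0.514
clock: 3.52
eef_pos: [327.2, 320.1, 68.0]
tcp_rot: [-3.142, 0.0, 1.877]
contact_force: [-0.2, -0.3, -0.9]
opening: 0.515
t 3.52 tcp [327.2 320.1  68. ] rpy [-3.142  0.     1.877] F [-0.2 -0.3 -0.9] open 0.515 q [ 0.77  0.29  2.1  -0.    0.75  0.46]
dp [-0.9  2.7 41.2] ang [-0.     0.     0.004] rows>= 1.0 0.0
```

View pics/w4.png

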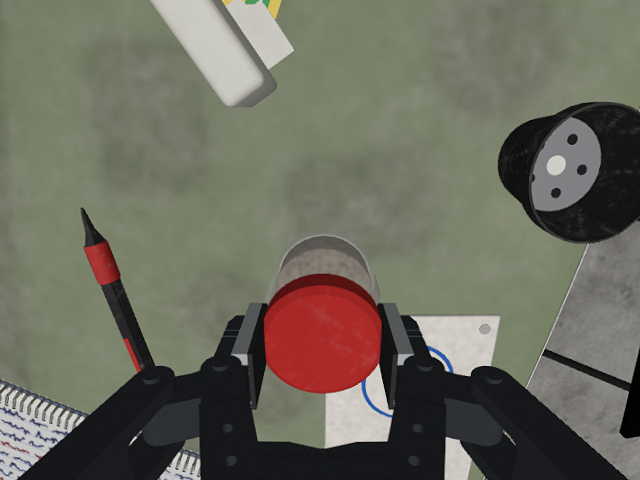

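```bash
python3 -m creep '[{"dp":[0,0,28],"angular":[0,0,0],"fingers":40},{"dp":[0,0,41],"angular":[0,0,0],"fingers":40},{"dp":[0,0,41],"angular":[0,0,0],"fingers":40},{"dp":[0,0,41],"angular":[0,0,0],"fingers":40}]' 40;python3 -c "
from h import *
st()"; python3 -m creep '[{"dp":[0,0,0],"angular":[0,0,0],"fingers":70},{"dp":[0,0,0],"angular":[0,0,0],"fingers":70},{"dp":[0,0,0],"angular":[0,0,0],"fingers":75},{"dp":[0,0,0],"angular":[0,0,0],"fingers":75}]' 40; python3 -c "
from h import *
st();snap('wrist','w5')"
```

```text
clock: 3.9
eef_pos: [329.1, 318.2, 26.7]
tcp_rot: [-3.141, 0.0, 1.872]
contact_force: [-1.0, 0.2, -0.8]
opening: 0.515
t 3.90 tcp [329.1 318.2  26.7] rpy [-3.141  0.     1.872] F [-1.   0.2 -0.8] open 0.515 q [ 0.77  0.37  2.12 -0.    0.65  0.46]
clock: 4.23
eef_pos: [328.5, 319.1, 27.4]
tcp_rot: [3.141, -0.0, 1.873]
contact_force: [-0.5, 0.3, -0.6]
opening: 0.881
t 4.23 tcp [328.5 319.1  27.4] rpy [ 3.141 -0.     1.873] F [-0.5  0.3 -0.6] open 0.881 q [ 0.77  0.37  2.12 -0.    0.65  0.47]
```

View pics/w5.png

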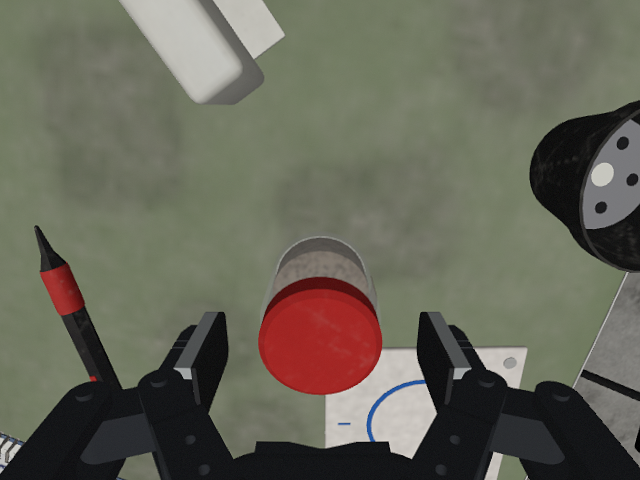

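```bash
python3 -m creep '[{"dp":[0,0,-40],"angular":[0,0,0],"fingers":85},{"dp":[0,0,-80],"angular":[0,0,0],"fingers":85},{"dp":[0,0,-110],"angular":[0,0,0],"fingers":85},{"dp":[0,0,-110],"angular":[0,0,0],"fingers":85},{"dp":[0,0,-110],"angular":[0,0,0],"fingers":85}]' 40;python3 -c "
from h import *
st();c,im=snap('wrist','w6');go(430,385,120,1.873)
print(proj(c,[[436,406,58],[436,406,0]]))"
```

```text
clock: 4.7
eef_pos: [329.2, 320.3, 139.0]
tcp_rot: [3.138, -0.002, 1.874]
contact_force: [-0.2, -0.7, 0.3]
opening: 0.995
t 4.70 tcp [329.2 320.3 139. ] rpy [ 3.138e+00 -2.000e-03  1.874e+00] F [-0.2 -0.7  0.3] open 0.995 q [ 0.77  0.18  2.04 -0.    0.92  0.47]
dp [ 32.2 116.5  17.8] ang [ 0.001 -0.001  0.001] rows>= 2.9 0.0
[[520.031342   162.00886024]
 [484.87376999 151.83870899]]
```

View pics/w6.png

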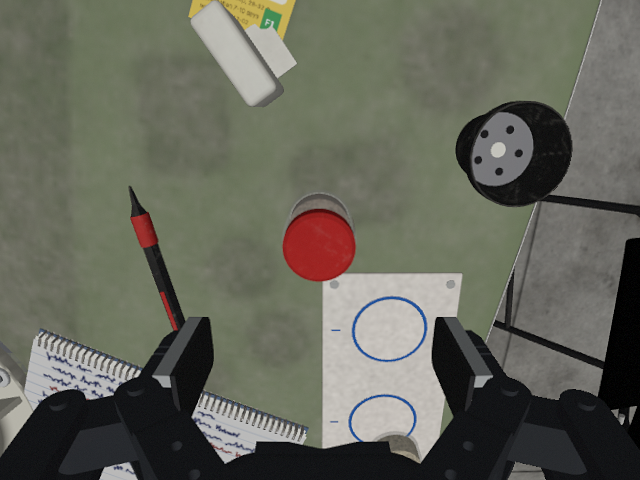

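```bash
python3 -m creep '[{"dp":[10,40,4],"angular":[0,0,0],"fingers":85},{"dp":[20,80,10],"angular":[0,0,0],"fingers":85},{"dp":[32,117,18],"angular":[0,0,0],"fingers":85},{"dp":[32,117,18],"angular":[0,0,0],"fingers":85},{"dp":[32,117,18],"angular":[0,0,0],"fingers":85}]' 40;python3 -m creep '[{"dp":[0,0,0],"angular":[0,0,0],"fingers":85}]';python3 -c "
from h import *
st();c,im=snap('wrist','w7')
print(onz(c,(521,153),58))"
```

```text
clock: 5.17
eef_pos: [430.4, 384.4, 116.2]
tcp_rot: [-3.138, 0.002, 1.873]
contact_force: [-0.7, 0.6, 0.3]
opening: 0.994
clock: 5.25
eef_pos: [429.0, 383.5, 117.1]
tcp_rot: [-3.138, 0.002, 1.874]
contact_force: [-0.1, 0.6, 0.4]
opening: 0.995
t 5.25 tcp [429.  383.5 117.1] rpy [-3.138e+00  2.000e-03  1.874e+00] F [-0.1  0.6  0.4] open 0.995 q [0.73 0.38 1.82 0.   0.95 0.42]
[521.47365932 473.15441263  58.        ]
```

View pics/w7.png

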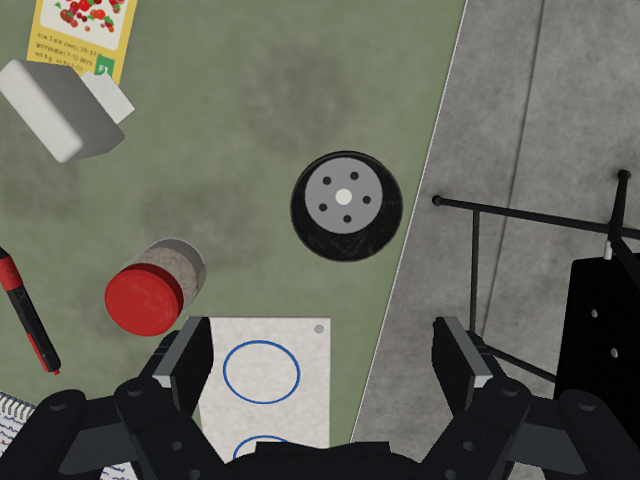

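```bash
cat >> h.py <<'E'
def rim(im,roi,thr=70):
    x0,y0,x1,y1=roi
    g=cv2.cvtColor(im,cv2.COLOR_BGR2GRAY)[y0:y1,x0:x1]
    m=(g<thr).astype(np.uint8)*255
    m=cv2.morphologyEx(m,cv2.MORPH_OPEN,np.ones((5,5),np.uint8))
    cs=max(cv2.findContours(m,cv2.RETR_EXTERNAL,cv2.CHAIN_APPROX_NONE)[0],key=cv2.contourArea)
    e=cv2.fitEllipse(cv2.convexHull(cs)); return (e[0][0]+x0,e[0][1]+y0),e[1]
E
python3 - <<'E'
from h import *
def cw(p,rpy):
    c=cam('wrist');T=np.eye(4);T[:3,:3]=Ro.from_euler('xyz',rpy).as_matrix();T[:3,3]=p
    return c[0],c[1],T@optics.camera_params('wrist')['T_tool_cam']
c7=cw([429,383.5,117.1],[-3.138,.002,1.874]);c6=cw([329.2,320.3,139.],[3.138,-.002,1.874])
e=rim(cv2.imread('pics/w7.png'),(280,140,415,275));print(e,onz(c7,e[0],58))
a=(521,153); x,er=tri([ray(c7,e[0]),ray(c6,a)]);print(x,er)
print([ (np.mean(e[1])/2)])
go(x[0],x[1],105,1.874)
E
```

```text
((345.7795867919922, 206.0906524658203), (110.91244506835938, 112.16482543945312)) [433.98831886 411.91266188  58.        ]
[434.18379643 411.60676178  57.32240139] [np.float64(0.18185984348583928), np.float64(0.18185984348590215)]
[np.float64(55.769317626953125)]
dp [25.2 13.5 12.7] ang [-0.003  0.001 -0.   ] rows>= 0.8 0.0
```

```bash
python3 -m creep '[{"dp":[25,13,12],"angular":[0,0,0],"fingers":85},{"dp":[25,13,12],"angular":[0,0,0],"fingers":85},{"dp":[25,13,50],"angular":[0,0,0],"fingers":85},{"dp":[25,13,87],"angular":[0,0,0],"fingers":85},{"dp":[25,13,87],"angular":[0,0,0],"fingers":85}]' 40;python3 -c "
from h import *
st()";python3 -m creep '[{"dp":[0,0,0],"angular":[0,0,0],"fingers":55},{"dp":[0,0,0],"angular":[0,0,0],"fingers":55},{"dp":[0,0,0],"angular":[0,0,0],"fingers":55},{"dp":[0,0,0],"angular":[0,0,0],"fingers":55},{"dp":[0,0,0],"angular":[0,0,0],"fingers":55}]' 40;python3 -c "
from h import *
st();c,im=snap('wrist','w8');go(417.5,237.5,80,1.873)"
```

```text
clock: 5.72
eef_pos: [430.8, 408.6, 26.6]
tcp_rot: [-3.133, 0.004, 1.874]
contact_force: [-1.1, -1.1, -1.2]
opening: 0.995
t 5.72 tcp [430.8 408.6  26.6] rpy [-3.133  0.004  1.874] F [-1.1 -1.1 -1.2] open 0.995 q [ 0.76  0.53  1.82 -0.    0.8   0.45]
clock: 6.13
eef_pos: [436.1, 413.2, 34.0]
tcp_rot: [3.139, -0.001, 1.874]
contact_force: [-0.2, -0.1, -0.5]
opening: 0.644
t 6.13 tcp [436.1 413.2  34. ] rpy [ 3.139e+00 -1.000e-03  1.874e+00] F [-0.2 -0.1 -0.5] open 0.644 q [ 0.76  0.52  1.81 -0.    0.81  0.45]
dp [-162.   -69.9  -46.7] ang [ 0.002 -0.001  0.001] rows>= 4.4 0.0
```

View pics/w8.png

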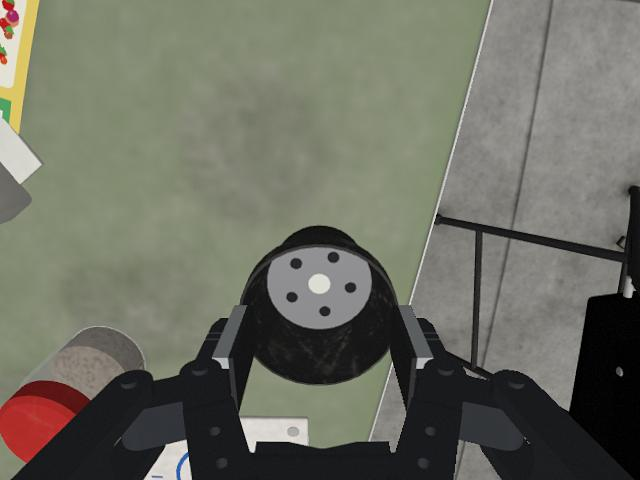

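```bash
python3 -m creep '[{"dp":[0,0,0],"angular":[0,0,0],"fingers":45},{"dp":[0,0,0],"angular":[0,0,0],"fingers":45},{"dp":[0,0,0],"angular":[0,0,0],"fingers":45}]' 40;python3 -c "
from h import *
st();c,im=snap('wrist','w8');print(onz(c,(318,315),58))"
```

```text
clock: 6.43
eef_pos: [435.4, 412.5, 32.3]
tcp_rot: [3.141, -0.0, 1.874]
contact_force: [-0.3, 0.8, -0.7]
opening: 0.528
t 6.43 tcp [435.4 412.5  32.3] rpy [ 3.141 -0.     1.874] F [-0.3  0.8 -0.7] open 0.528 q [ 0.76  0.52  1.81 -0.    0.81  0.45]
[433.00502202 412.17484318  58.        ]
```

View pics/w8.png

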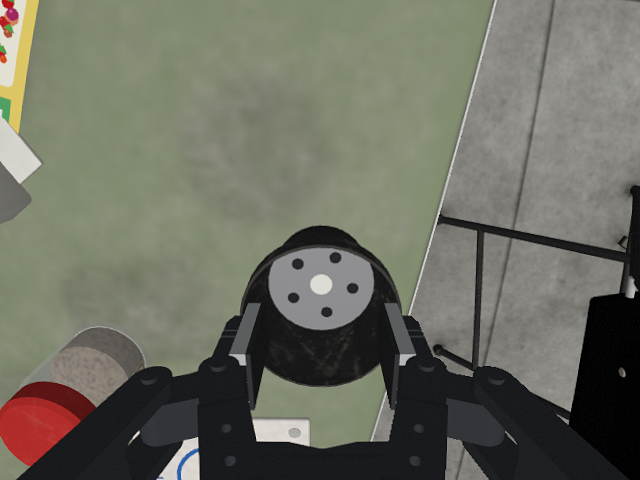

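Run:
```python
from h import *
s=st();c=cam('wrist');R=Ro.from_euler('xyz',s['tcp_rot']).as_matrix()
f=lambda p:(R@np.array(p,float)+s['eef_pos'])
for p in [[0,0,0],[0,0,-19],[0,30,0],[0,-30,0],[11,26,0],[11,-26,0],[11,26,-19],[11,26,-40],[-11,26,0]]: print(p,proj(c,[f(p)])[0].round(0))
for z in (0,29,58): print(z,proj(c,[[434,411.8,z]])[0].round(0))
a=np.linspace(0,6.28,5)[:4]
print(proj(c,[[434+34*math.cos(t),411.8+34*math.sin(t),58] for t in a]).round(0))
c2,im=snap('scene');cv2.imwrite('pics/s4.png',cv2.resize(im[100:300,150:400],None,fx=3,fy=3,interpolation=2))
c2,im=snap('side');cv2.imwrite('pics/d4.png',cv2.resize(im[100:300,180:430],None,fx=3,fy=3,interpolation=2))
```

```text
t 6.48 tcp [435.3 412.5  32.2] rpy [-3.142 -0.     1.874] F [-1.3  0.7 -0.7] open 0.528 q [0.76 0.52 1.81 0.   0.81 0.45]
[0, 0, 0] [324. 289.]
[0, 0, -19] [324. 308.]
[0, 30, 0] [386. 289.]
[0, -30, 0] [261. 289.]
[11, 26, 0] [379. 267.]
[11, -26, 0] [268. 267.]
[11, 26, -19] [385. 285.]
[11, 26, -40] [393. 309.]
[-11, 26, 0] [377. 309.]
0 [321. 263.]
29 [320. 286.]
58 [320. 317.]
[[396. 337.]
 [346. 243.]
 [241. 294.]
 [297. 380.]]
```

View pics/s4.png

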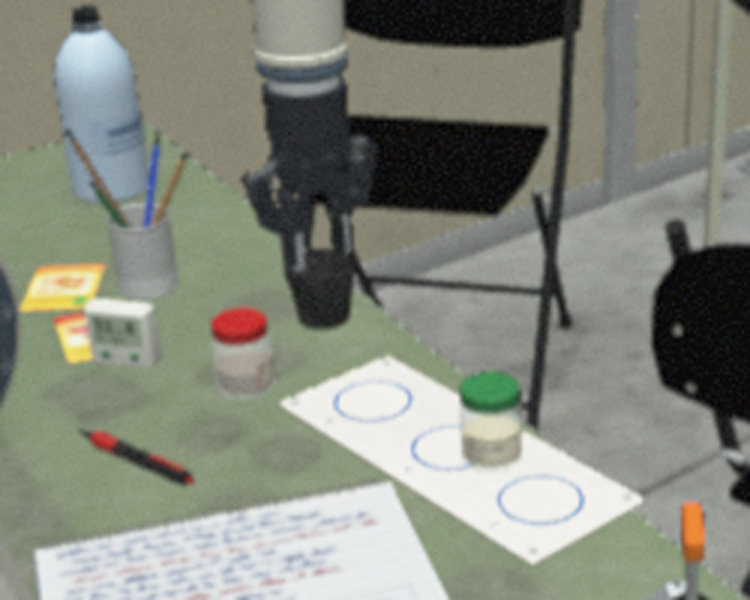

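View pics/d4.png

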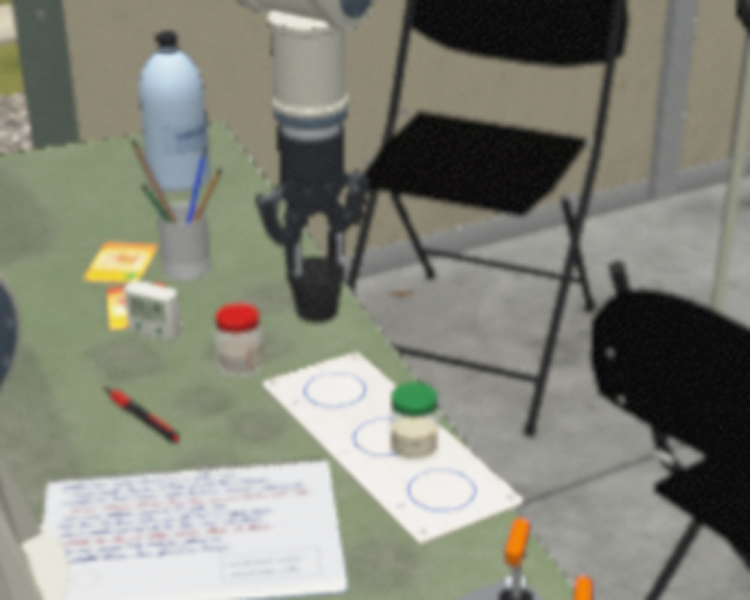

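Run:
```python
from h import *
from scipy.optimize import fsolve
im=cv2.imread('pics/w8.png')
cv2.imwrite('pics/w8c.png',cv2.resize(im[220:420,200:440],None,fx=3,fy=3,interpolation=2))
s=r.sense();c=cam('wrist');R=Ro.from_euler('xyz',s['tcp_rot']).as_matrix()
f=lambda p:(R@np.array(p,float)+s['eef_pos'])
for uv in [(262,303),(385,303),(210,318),(435,318)]:
  for x in (11,-11):
    print(uv,x,fsolve(lambda q:proj(c,[f([x,q[0],q[1]])])[0]-uv,[20,-20]).round(1))
cs=cam('scene')
for z in (30,45,58,65,75):print(z,proj(cs,[[408,404,z],[461,420,z]]).round(1))
```

```text
(262, 303) 11 [-23.8 -35. ]
(262, 303) -11 [-30.9   6.1]
(385, 303) 11 [ 23.6 -35.1]
(385, 303) -11 [30.9  6.1]
(210, 318) 11 [-40.9 -46.6]
(210, 318) -11 [-53.3  -8.9]
(435, 318) 11 [ 39.9 -46.6]
(435, 318) -11 [52.2 -8.9]
30 [[248.  199.2]
 [263.8 193.1]]
45 [[247.5 194.4]
 [263.4 188.3]]
58 [[247.1 190.2]
 [263.1 184.2]]
65 [[246.9 187.9]
 [262.9 182. ]]
75 [[246.6 184.6]
 [262.6 178.7]]
```

View pics/w8c.png

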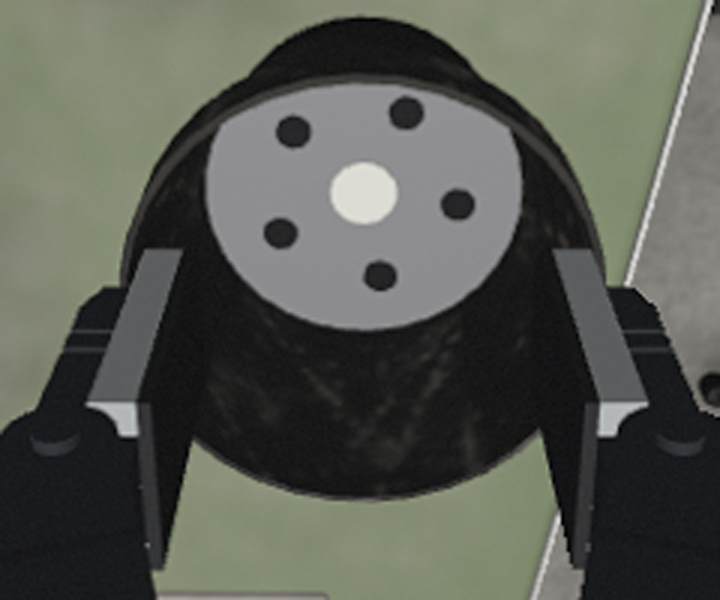

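```bash
python3 -m creep '[{"dp":[0,0,0],"angular":[0,0,0],"fingers":85},{"dp":[0,0,0],"angular":[0,0,0],"fingers":85},{"dp":[0,0,0],"angular":[0,0,0],"fingers":85},{"dp":[0,0,10],"angular":[0,0,0],"fingers":85},{"dp":[0,0,18],"angular":[0,0,0],"fingers":85}]' 40;python3 -m creep '[{"dp":[0,0,4],"angular":[0,0,0],"fingers":85},{"dp":[0,0,8],"angular":[0,0,0],"fingers":85},{"dp":[0,0,8],"angular":[0,0,0],"fingers":85}]' 40;python3 -c "
from h import *
st();c,im=snap('wrist','w9')
cs,im=snap('scene');cv2.imwrite('pics/s5.png',cv2.resize(im[100:300,150:400],None,fx=3,fy=3,interpolation=2))"
```

```text
clock: 7.0
eef_pos: [435.4, 412.6, 13.6]
tcp_rot: [3.141, -0.0, 1.874]
contact_force: [-0.9, -0.2, 0.2]
opening: 0.995
clock: 7.25
eef_pos: [434.7, 411.9, 4.8]
tcp_rot: [-3.14, 0.001, 1.874]
contact_force: [0.0, 0.6, -0.0]
opening: 0.998
t 7.25 tcp [434.7 411.9   4.8] rpy [-3.140e+00  1.000e-03  1.874e+00] F [ 0.   0.6 -0. ] open 0.998 q [ 0.76  0.56  1.82 -0.    0.76  0.45]
```

View pics/w9.png

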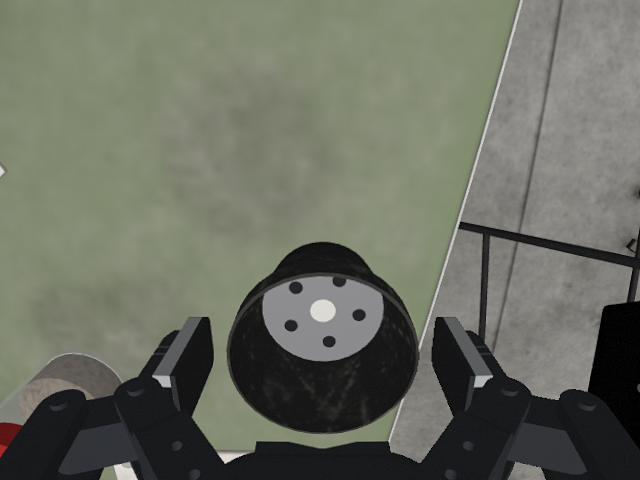

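View pics/s5.png

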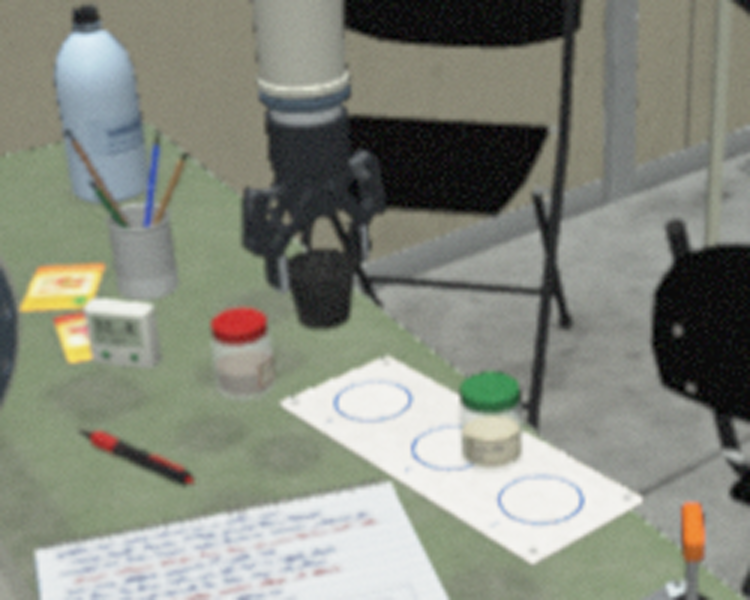

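```bash
python3 -m creep '[{"dp":[0,0,0],"angular":[0,0,0],"fingers":50},{"dp":[0,0,0],"angular":[0,0,0],"fingers":50},{"dp":[0,0,0],"angular":[0,0,0],"fingers":50},{"dp":[0,0,0],"angular":[0,0,0],"fingers":50},{"dp":[0,0,0],"angular":[0,0,0],"fingers":50}]' 50;python3 -c "
from h import *
st();c,im=snap('wrist','w10')"
```

```text
clock: 7.77
eef_pos: [435.5, 412.7, 7.0]
tcp_rot: [3.141, -0.0, 1.874]
contact_force: [-2.8, -1.6, 4.9]
opening: 0.764
t 7.77 tcp [435.5 412.7   7. ] rpy [ 3.141 -0.     1.874] F [-2.8 -1.6  4.9] open 0.764 q [0.76 0.56 1.82 0.   0.76 0.45]
```

View pics/w10.png

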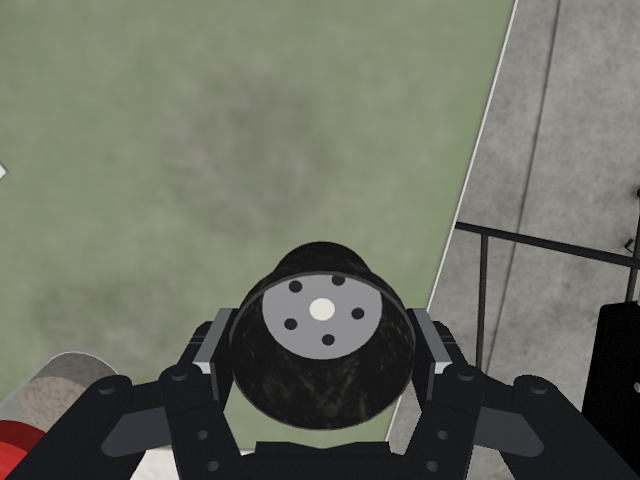

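```bash
python3 -m creep '[{"dp":[0,0,-25],"angular":[0,0,0],"fingers":50},{"dp":[0,0,-40],"angular":[0,0,0],"fingers":50},{"dp":[0,0,-40],"angular":[0,0,0],"fingers":50}]' 50;python3 -c "
from h import *
st();go(417.5,237.5,46,1.873)"
```

```text
clock: 8.07
eef_pos: [437.0, 414.0, 49.2]
tcp_rot: [3.137, -0.002, 1.874]
contact_force: [0.9, 0.7, -0.8]
opening: 0.76
t 8.07 tcp [437.  414.   49.2] rpy [ 3.137e+00 -2.000e-03  1.874e+00] F [ 0.9  0.7 -0.8] open 0.760 q [ 0.76  0.5   1.8  -0.    0.83  0.45]
dp [-162.7  -71.3    2.6] ang [ 0.004 -0.002  0.001] rows>= 4.3 0.0
```

```bash
python3 -m creep '[{"dp":[-35,-15,0],"angular":[0,0,0],"fingers":50},{"dp":[-72,-31,0],"angular":[0,0,0],"fingers":50},{"dp":[-108,-47,0],"angular":[0,0,0],"fingers":50},{"dp":[-142,-61,0],"angular":[0,0,0],"fingers":50},{"dp":[-162,-70,0],"angular":[0,0,0],"fingers":50}]' 50;python3 -m creep '[{"dp":[0,0,0],"angular":[0,0,0],"fingers":50},{"dp":[0,0,0],"angular":[0,0,0],"fingers":50},{"dp":[0,0,0],"angular":[0,0,0],"fingers":50}]' 50;python3 -c "
from h import *
st();go(417.5,237.5,11,1.873);c,im=snap('wrist','w11')"
```

```text
clock: 8.48
eef_pos: [415.0, 233.5, 45.4]
tcp_rot: [-3.139, 0.001, 1.873]
contact_force: [0.5, 0.6, -1.6]
opening: 0.762
clock: 8.73
eef_pos: [417.4, 237.5, 46.1]
tcp_rot: [3.141, -0.0, 1.873]
contact_force: [0.7, 0.3, -1.3]
opening: 0.763
t 8.73 tcp [417.4 237.5  46.1] rpy [ 3.141 -0.     1.873] F [ 0.7  0.3 -1.3] open 0.763 q [0.51 0.36 2.07 0.   0.72 0.21]
dp [-0.   0.1 35.1] ang [ 0.001 -0.     0.   ] rows>= 0.8 0.0
```

View pics/w11.png

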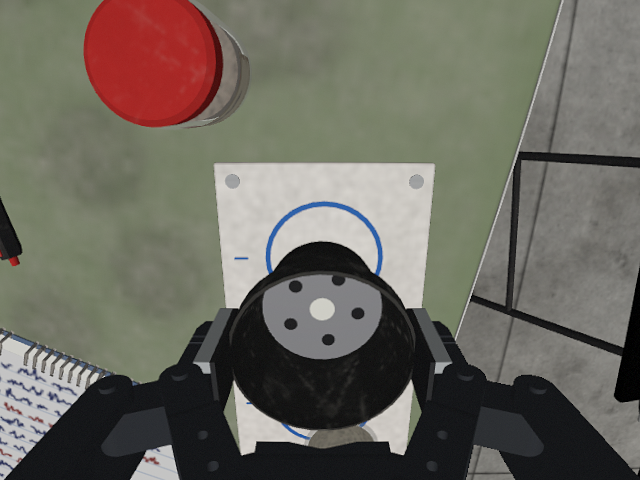

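Right above ring 1, held upright. Lowering and releasing.

```bash
python3 -m creep '[{"dp":[0,0,20],"angular":[0,0,0],"fingers":50},{"dp":[0,0,33],"angular":[0,0,0],"fingers":50},{"dp":[0,0,35],"angular":[0,0,0],"fingers":50},{"dp":[0,0,35],"angular":[0,0,0],"fingers":50}]' 50;python3 -m creep '[{"dp":[0,0,0],"angular":[0,0,0],"fingers":85},{"dp":[0,0,0],"angular":[0,0,0],"fingers":85},{"dp":[0,0,0],"angular":[0,0,0],"fingers":85},{"dp":[0,0,-30],"angular":[0,0,0],"fingers":85},{"dp":[0,0,-70],"angular":[0,0,0],"fingers":85}]' 50;python3 -m creep '[{"dp":[0,0,-30],"angular":[0,0,0],"fingers":85},{"dp":[0,0,-30],"angular":[0,0,0],"fingers":85}]';python3 -c "
from h import *
st();go(469.7,111,100,1.873);c,im=snap('wrist','w12')"
```

```text
clock: 9.12
eef_pos: [417.1, 238.2, 10.9]
tcp_rot: [-3.142, -0.0, 1.875]
contact_force: [-0.5, 0.3, -1.0]
opening: 0.764
clock: 9.53
eef_pos: [414.5, 236.0, 79.4]
tcp_rot: [-3.135, 0.001, 1.874]
contact_force: [0.7, 0.5, -0.6]
opening: 0.997
clock: 9.7
eef_pos: [420.2, 239.1, 116.6]
tcp_rot: [3.133, -0.002, 1.874]
contact_force: [1.5, 1.1, -0.5]
opening: 0.994
t 9.70 tcp [420.2 239.1 116.6] rpy [ 3.133e+00 -2.000e-03  1.874e+00] F [ 1.5  1.1 -0.5] open 0.994 q [0.51 0.24 2.02 0.   0.87 0.21]
dp [-137.     8.9   16.4] ang [ 0.009 -0.002  0.001] rows>= 3.3 0.1
```

View pics/w12.png

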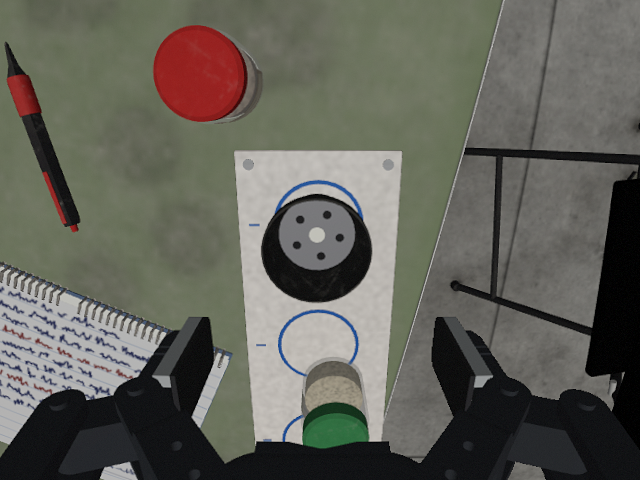

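```bash
python3 -m creep '[{"dp":[-40,3,5],"angular":[0,0,0],"fingers":85},{"dp":[-80,6,10],"angular":[0,0,0],"fingers":85},{"dp":[-120,9,15],"angular":[0,0,0],"fingers":85},{"dp":[-137,10,18],"angular":[0,0,0],"fingers":85},{"dp":[-137,10,40],"angular":[0,0,0],"fingers":85}]' 50;python3 -m creep '[{"dp":[0,0,0],"angular":[0,0,0],"fingers":85},{"dp":[0,0,0],"angular":[0,0,0],"fingers":85}]';python3 -c "
from h import *
st();go(469.7,111.2,10,1.873);c,im=snap('wrist','w13')
for b in blobs(im,(45,120,40),(85,255,200),500): 
        e=ell(b); print(np.round(e[0],1),b[3],onz(c,e[0],73).round(1))
"
```

```text
clock: 10.17
eef_pos: [470.2, 106.8, 72.3]
tcp_rot: [3.138, 0.001, 1.871]
contact_force: [0.5, 1.3, 0.4]
opening: 0.995
clock: 10.33
eef_pos: [465.7, 108.8, 69.8]
tcp_rot: [-3.138, -0.0, 1.873]
contact_force: [0.4, 0.4, 0.1]
opening: 0.993
t 10.33 tcp [465.7 108.8  69.8] rpy [-3.138 -0.     1.873] F [0.4 0.4 0.1] open 0.993 q [ 0.23  0.32  2.05  0.    0.78 -0.08]
dp [ 1.1  4.8 59.8] ang [-0.004 -0.     0.   ] rows>= 1.4 0.0
[333. 292.] (284, 243, 99, 97) [470. 110.  73.]
```

View pics/w13.png

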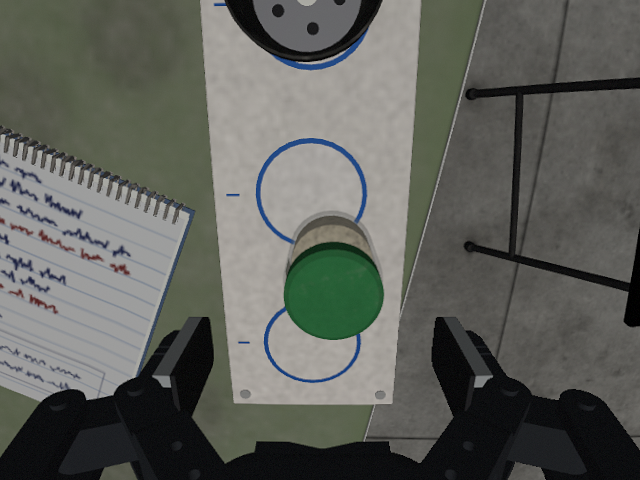

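```bash
python3 -m creep '[{"dp":[1,3,35],"angular":[0,0,0],"fingers":85},{"dp":[1,3,58],"angular":[0,0,0],"fingers":85},{"dp":[1,3,58],"angular":[0,0,0],"fingers":85},{"dp":[1,3,58],"angular":[0,0,0],"fingers":85}]' 40;python3 -c "
from h import *
st()"; python3 -m creep '[{"dp":[0,0,0],"angular":[0,0,0],"fingers":38},{"dp":[0,0,0],"angular":[0,0,0],"fingers":38},{"dp":[0,0,0],"angular":[0,0,0],"fingers":38},{"dp":[0,0,0],"angular":[0,0,0],"fingers":38},{"dp":[0,0,0],"angular":[0,0,0],"fingers":38}]' 40;python3 -c "
from h import *
st();c,im=snap('wrist','w14')"
```

```text
clock: 10.72
eef_pos: [468.9, 111.6, 13.1]
tcp_rot: [-3.139, -0.0, 1.875]
contact_force: [1.3, -0.0, 0.6]
opening: 0.993
t 10.72 tcp [468.9 111.6  13.1] rpy [-3.139 -0.     1.875] F [ 1.3 -0.   0.6] open 0.993 q [ 0.23  0.42  2.08  0.    0.65 -0.07]
clock: 11.13
eef_pos: [470.8, 111.4, 14.9]
tcp_rot: [3.139, 0.0, 1.874]
contact_force: [-2.3, -0.1, 11.2]
opening: 0.582
t 11.13 tcp [470.8 111.4  14.9] rpy [3.139 0.    1.874] F [-2.3 -0.1 11.2] open 0.582 q [ 0.23  0.42  2.07  0.    0.65 -0.07]
```

View pics/w14.png

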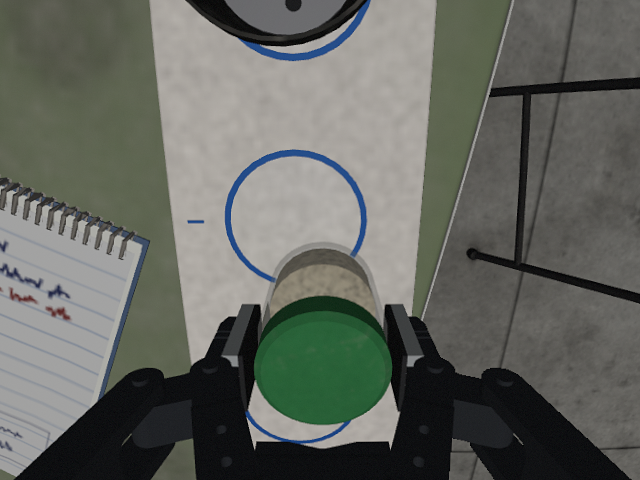

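```bash
python3 -m creep '[{"dp":[0,0,-30],"angular":[0,0,0],"fingers":38},{"dp":[0,0,-35],"angular":[0,0,0],"fingers":38},{"dp":[-22,-20,-35],"angular":[0,0,0],"fingers":38},{"dp":[-48,-44,-35],"angular":[0,0,0],"fingers":38},{"dp":[-74,-68,-35],"angular":[0,0,0],"fingers":38}]' 40;python3 -c "
from h import *
st();go(390,-60,45,1.873)"
```

```text
clock: 11.6
eef_pos: [427.3, 19.7, 49.1]
tcp_rot: [3.139, 0.001, 1.876]
contact_force: [0.6, -0.2, -0.9]
opening: 0.58
t 11.60 tcp [427.3  19.7  49.1] rpy [3.139e+00 1.000e-03 1.876e+00] F [ 0.6 -0.2 -0.9] open 0.580 q [ 0.04  0.29  2.17 -0.    0.68 -0.26]
dp [-64.8 -59.5   4. ] ang [0.002 0.001 0.003] rows>= 2.1 0.0
```

```bash
python3 -m creep '[{"dp":[-22,-20,0],"angular":[0,0,0],"fingers":38},{"dp":[-48,-44,0],"angular":[0,0,0],"fingers":38},{"dp":[-65,-60,0],"angular":[0,0,0],"fingers":38},{"dp":[-65,-60,0],"angular":[0,0,0],"fingers":38},{"dp":[-65,-60,0],"angular":[0,0,0],"fingers":38}]' 40;python3 -m creep '[{"dp":[0,0,0],"angular":[0,0,0],"fingers":38},{"dp":[0,0,0],"angular":[0,0,0],"fingers":38}]';python3 -c "
from h import *
st();go(390,-60,11.5,1.873);c,im=snap('wrist','w15')"
```

```text
clock: 12.02
eef_pos: [389.2, -60.7, 48.8]
tcp_rot: [3.14, 0.001, 1.871]
contact_force: [0.6, 1.0, -0.6]
opening: 0.577
clock: 12.18
eef_pos: [390.0, -59.3, 48.5]
tcp_rot: [3.14, 0.0, 1.874]
contact_force: [-0.4, 0.4, -0.9]
opening: 0.571
t 12.18 tcp [390.  -59.3  48.5] rpy [3.14  0.    1.874] F [-0.4  0.4 -0.9] open 0.571 q [-0.15  0.25  2.24  0.    0.66 -0.46]
dp [-0.6 -0.3 37. ] ang [0.001 0.    0.001] rows>= 0.9 0.0
```

View pics/w15.png

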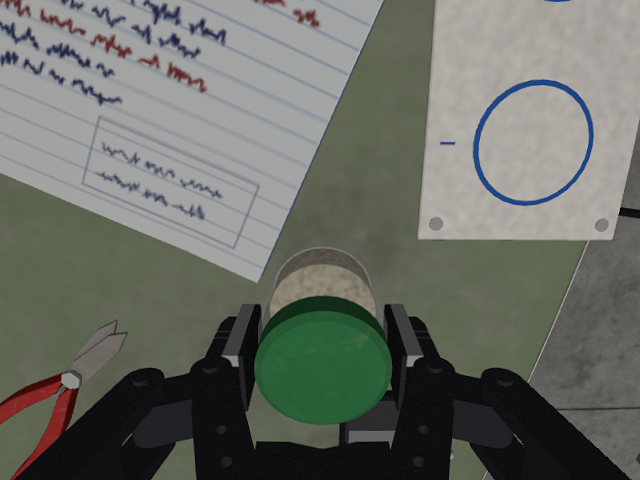

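```bash
python3 -m creep '[{"dp":[-15,5,10],"angular":[0,0,0],"fingers":38},{"dp":[-15,5,25],"angular":[0,0,0],"fingers":38},{"dp":[-15,5,37],"angular":[0,0,0],"fingers":38},{"dp":[-15,5,37],"angular":[0,0,0],"fingers":38}]' 40;python3 -m creep '[{"dp":[0,0,0],"angular":[0,0,0],"fingers":75},{"dp":[0,0,0],"angular":[0,0,0],"fingers":75},{"dp":[0,0,0],"angular":[0,0,0],"fingers":85},{"dp":[0,0,-30],"angular":[0,0,0],"fingers":85},{"dp":[0,0,-70],"angular":[0,0,0],"fingers":85}]' 50;python3 -m creep '[{"dp":[0,0,-60],"angular":[0,0,0],"fingers":85},{"dp":[0,0,-80],"angular":[0,0,0],"fingers":85},{"dp":[0,0,-80],"angular":[0,0,0],"fingers":85},{"dp":[0,0,-80],"angular":[0,0,0],"fingers":85}]';python3 -c "
from h import *
st();c,im=snap('wrist','w16')"
```

```text
clock: 12.57
eef_pos: [398.9, -72.0, 10.0]
tcp_rot: [-3.141, -0.0, 1.875]
contact_force: [-0.9, 0.2, -1.3]
opening: 0.574
clock: 12.98
eef_pos: [395.9, -71.9, 80.0]
tcp_rot: [-3.136, -0.003, 1.874]
contact_force: [1.2, 0.6, -0.6]
opening: 0.996
clock: 13.32
eef_pos: [400.2, -72.8, 163.7]
tcp_rot: [3.136, 0.003, 1.874]
contact_force: [0.2, 0.2, -0.6]
opening: 0.998
t 13.32 tcp [400.2 -72.8 163.7] rpy [3.136e+00 3.000e-03 1.874e+00] F [ 0.2  0.2 -0.6] open 0.998 q [-0.18  0.05  2.12  0.    0.96 -0.49]
```

View pics/w16.png

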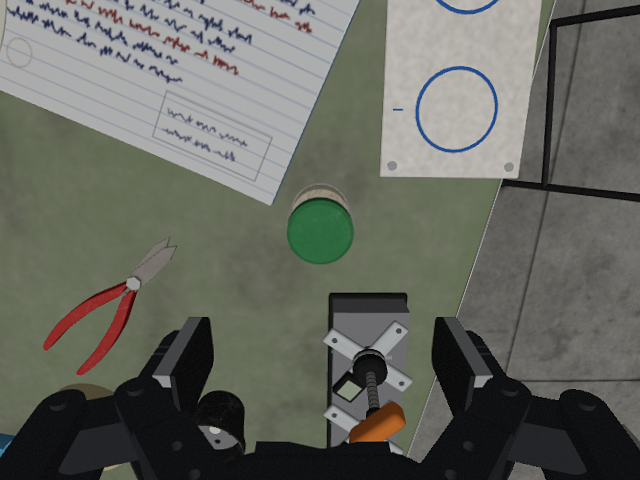

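```bash
python3 -c "
from h import *
go(430,-200,210,1.873)";python3 -m creep '[{"dp":[-30,-2,-10],"angular":[0,0,0],"fingers":85},{"dp":[-65,-4,-25],"angular":[0,0,0],"fingers":85},{"dp":[-100,-6,-40],"angular":[0,0,0],"fingers":85},{"dp":[-130,-8,-45],"angular":[0,0,0],"fingers":85},{"dp":[-130,-8,-45],"angular":[0,0,0],"fingers":85}]' 40;python3 -m creep '[{"dp":[0,0,0],"angular":[0,0,0],"fingers":85},{"dp":[0,0,0],"angular":[0,0,0],"fingers":85}]';python3 -c "
from h import *
s=st();c,im=snap('wrist','w17');import pickle;pickle.dump(c,open('c17.p','wb'))"
```

```text
dp [-131.    -8.2  -47.8] ang [0.002 0.001 0.001] rows>= 3.3 0.0
clock: 13.78
eef_pos: [431.1, -203.4, 206.2]
tcp_rot: [3.141, 0.002, 1.872]
contact_force: [-0.1, 0.5, 0.6]
opening: 0.998
clock: 13.95
eef_pos: [428.2, -198.2, 204.4]
tcp_rot: [-3.139, -0.003, 1.873]
contact_force: [-0.4, 0.3, -0.6]
opening: 0.999
t 13.95 tcp [ 428.2 -198.2  204.4] rpy [-3.139e+00 -3.000e-03  1.873e+00] F [-0.4  0.3 -0.6] open 0.999 q [-0.44  0.11  1.95  0.    1.08 -0.74]
```

View pics/w17.png

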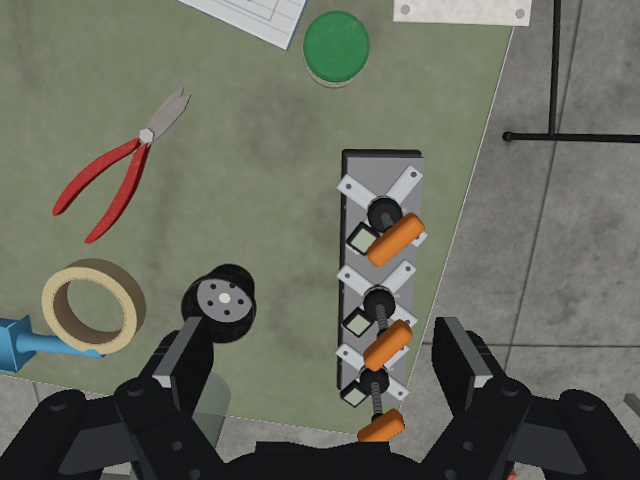

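```bash
python3 -c "
from h import *
import pickle
c=pickle.load(open('c17.p','rb'));im=cv2.imread('pics/w17.png')
for b in blobs(im,(5,160,120),(18,255,255),100,(330,180,450,450)):
  rc=cv2.minAreaRect(b[4]);print(np.round(b[:2],1),np.round(rc[1],1),round(rc[2],1),onz(c,b[:2],120).round(1))
print(onz(c,(222,304),58).round(1))
go(368,-310,120,1.873)"
```

```text
[395.9 241.3] [18.9 63.7] 49.5 [ 477.2 -188.4  120. ]
[387.9 348.6] [16.6 55.5] 47.0 [ 502.3 -271.   120. ]
[385.8 431.5] [14.2 43.9] 56.8 [ 530.  -348.7  120. ]
[ 366.2 -308.5   58. ]
dp [-89.2 -90.8  84.6] ang [-0.002 -0.003  0.001] rows>= 3.7 0.0
```

```bash
python3 -m creep '[{"dp":[-22,-23,20],"angular":[0,0,0],"fingers":85},{"dp":[-47,-48,43],"angular":[0,0,0],"fingers":85},{"dp":[-70,-71,66],"angular":[0,0,0],"fingers":85},{"dp":[-88,-90,84],"angular":[0,0,0],"fingers":85},{"dp":[-88,-90,84],"angular":[0,0,0],"fingers":85}]' 40;python3 -m creep '[{"dp":[0,0,0],"angular":[0,0,0],"fingers":85},{"dp":[0,0,0],"angular":[0,0,0],"fingers":85}]';python3 -c "
from h import *
s=st();c,im=snap('wrist','w18');import pickle;pickle.dump(c,open('c18.p','wb'))
e=rim(im,(230,150,420,400));print(e,onz(c,e[0],58))"
```

```text
clock: 14.42
eef_pos: [366.2, -309.9, 118.4]
tcp_rot: [-3.138, -0.005, 1.873]
contact_force: [-0.2, 1.1, -1.0]
opening: 0.996
clock: 14.58
eef_pos: [370.0, -308.8, 122.0]
tcp_rot: [-3.141, -0.001, 1.874]
contact_force: [0.4, 0.1, 0.1]
opening: 0.992
t 14.58 tcp [ 370.  -308.8  122. ] rpy [-3.141e+00 -1.000e-03  1.874e+00] F [0.4 0.1 0.1] open 0.992 q [-0.7   0.24  2.01  0.    0.9  -1.  ]
((309.88851165771484, 249.64698791503906), (101.96292877197266, 105.85990905761719)) [ 363.03036847 -314.95783002   58.        ]
```

View pics/w18.png

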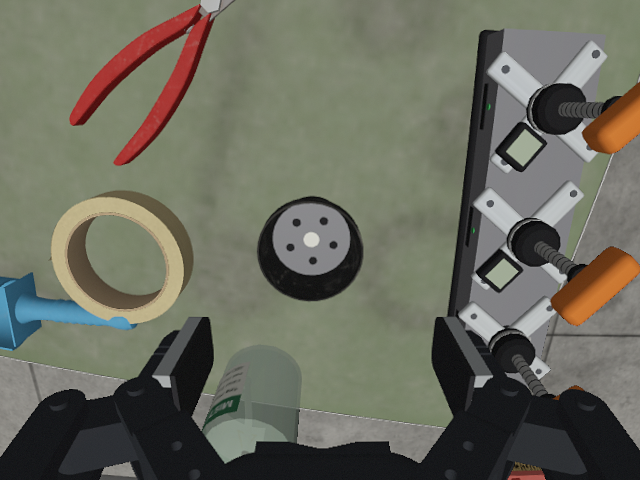

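```bash
python3 -c "
from h import *
import pickle
c=pickle.load(open('c18.p','rb'))
print(onz(c,(255,375),0),onz(c,(265,347),0))
a=cam('scene');b=cam('side')
# nozzle tip orange, head right end green
print(tri([ray(a,(393,376)),ray(b,(318,361))]),tri([ray(a,(434,339)),ray(b,(357,337))]))
go(363,-315,5,1.873)"
```

```text
[ 355.03684628 -466.25171164    0.        ] [ 356.2677501  -434.57253477    0.        ]
(array([ 309.66125421, -487.61847446,  213.64168163]), [np.float64(0.03552953818207725), np.float64(0.03552953818217454)]) (array([ 389.03913102, -460.14018179,  220.8688129 ]), [np.float64(1.426215203861663), np.float64(1.426215203861635)])
dp [ -3.6  -9.  117.5] ang [ 0.    -0.     0.002] rows>= 2.8 0.0
```

```bash
python3 -m creep '[{"dp":[-3,-8,40],"angular":[0,0,0],"fingers":85},{"dp":[-3,-8,75],"angular":[0,0,0],"fingers":85},{"dp":[-3,-8,75],"angular":[0,0,0],"fingers":85},{"dp":[-3,-8,75],"angular":[0,0,0],"fingers":85}]' 40;python3 -c "
from h import *
s=st();c,im=snap('wrist','w19');e=rim(im,(225,180,425,440));print(e,onz(c,e[0],58));go(363,-315,5,1.873)"
```

```text
clock: 14.97
eef_pos: [362.9, -313.6, 46.9]
tcp_rot: [-3.14, -0.003, 1.875]
contact_force: [-0.1, -0.1, 0.2]
opening: 0.997
t 14.97 tcp [ 362.9 -313.6   46.9] rpy [-3.140e+00 -3.000e-03  1.875e+00] F [-0.1 -0.1  0.2] open 0.997 q [-0.72  0.36  2.06  0.    0.72 -1.02]
((322.6228485107422, 297.0152587890625), (146.62173461914062, 147.52679443359375)) [ 362.14939044 -312.55228014   58.        ]
dp [ 0.  -1.1 43.3] ang [ 0.    -0.     0.002] rows>= 1.0 0.0
```

```bash
python3 -m creep '[{"dp":[0,-1,25],"angular":[0,0,0],"fingers":85},{"dp":[0,-1,41],"angular":[0,0,0],"fingers":85},{"dp":[0,-1,41],"angular":[0,0,0],"fingers":85}]' 40;python3 -m creep '[{"dp":[0,0,0],"angular":[0,0,0],"fingers":50},{"dp":[0,0,0],"angular":[0,0,0],"fingers":50},{"dp":[0,0,0],"angular":[0,0,0],"fingers":50},{"dp":[0,0,0],"angular":[0,0,0],"fingers":50},{"dp":[0,0,0],"angular":[0,0,0],"fingers":50}]' 50;python3 -c "
from h import *
s=st();c,im=snap('wrist','w20');e=rim(im,(225,180,425,440));print(e,onz(c,(320,350),58))"
```

```text
clock: 15.27
eef_pos: [362.7, -315.2, 6.4]
tcp_rot: [3.142, -0.0, 1.875]
contact_force: [1.1, 1.0, 0.0]
opening: 0.997
clock: 15.68
eef_pos: [363.6, -316.4, 8.8]
tcp_rot: [3.14, 0.003, 1.874]
contact_force: [-0.6, 2.2, 11.5]
opening: 0.768
t 15.68 tcp [ 363.6 -316.4    8.8] rpy [3.140e+00 3.000e-03 1.874e+00] F [-0.6  2.2 11.5] open 0.768 q [-0.72  0.43  2.08  0.    0.63 -1.02]
((331.0523223876953, 347.52247619628906), (186.20042419433594, 233.38697814941406)) [ 362.30991874 -317.15061295   58.        ]
```

View pics/w20.png

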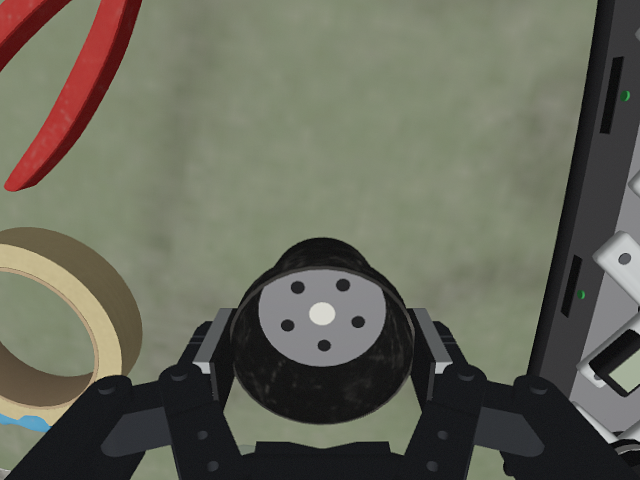

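```bash
python3 -m creep '[{"dp":[0,0,-25],"angular":[0,0,0],"fingers":50},{"dp":[0,0,-50],"angular":[0,0,0],"fingers":50},{"dp":[0,0,-57],"angular":[0,0,0],"fingers":50},{"dp":[0,0,-57],"angular":[0,0,0],"fingers":50}]' 50;python3 -m creep '[{"dp":[32,2,0],"angular":[0,0,0],"fingers":50},{"dp":[70,4,0],"angular":[0,0,0],"fingers":50},{"dp":[106,7,0],"angular":[0,0,0],"fingers":50},{"dp":[142,9,0],"angular":[0,0,0],"fingers":50},{"dp":[160,10,0],"angular":[0,0,0],"fingers":50}]' 50;python3 -c "
from h import *
st();go(330,-10,65,1.874)"
```

```text
clock: 16.07
eef_pos: [364.2, -317.1, 66.4]
tcp_rot: [3.138, 0.005, 1.874]
contact_force: [0.4, -0.3, -1.6]
opening: 0.759
clock: 16.48
eef_pos: [321.0, -156.5, 62.4]
tcp_rot: [-3.139, -0.003, 1.874]
contact_force: [0.4, -0.4, -2.4]
opening: 0.762
t 16.48 tcp [ 321.  -156.5   62.4] rpy [-3.139e+00 -3.000e-03  1.874e+00] F [ 0.4 -0.4 -2.4] open 0.762 q [-0.46  0.17  2.3   0.    0.68 -0.76]
dp [137.1  52.2  -2.4] ang [-0.002 -0.003 -0.   ] rows>= 3.5 0.0
```

```bash
python3 -m creep '[{"dp":[38,9,0],"angular":[0,0,0],"fingers":50},{"dp":[76,18,0],"angular":[0,0,0],"fingers":50},{"dp":[110,28,0],"angular":[0,0,0],"fingers":50},{"dp":[136,50,0],"angular":[0,0,0],"fingers":50},{"dp":[136,52,0],"angular":[0,0,0],"fingers":50}]' 50;python3 -c "
from h import *
st();go(479.8,36.5,50,1.874)"
```

```text
clock: 16.9
eef_pos: [334.3, -10.3, 63.3]
tcp_rot: [3.14, -0.0, 1.878]
contact_force: [0.9, 0.4, -1.2]
opening: 0.765
t 16.90 tcp [334.3 -10.3  63.3] rpy [ 3.14  -0.     1.878] F [ 0.9  0.4 -1.2] open 0.765 q [-0.04  0.13  2.34  0.    0.66 -0.34]
dp [  0.6 152.8  13.6] ang [ 0.002 -0.     0.004] rows>= 3.7 0.0
```

```bash
python3 -m creep '[{"dp":[0,35,0],"angular":[0,0,0],"fingers":50},{"dp":[0,75,4],"angular":[0,0,0],"fingers":50},{"dp":[0,115,10],"angular":[0,0,0],"fingers":50},{"dp":[0,153,14],"angular":[0,0,0],"fingers":50},{"dp":[0,153,14],"angular":[0,0,0],"fingers":50}]' 50;python3 -m creep '[{"dp":[0,0,0],"angular":[0,0,0],"fingers":50},{"dp":[0,0,0],"angular":[0,0,0],"fingers":50},{"dp":[0,0,0],"angular":[0,0,0],"fingers":50}]' 50;python3 -c "
from h import *
st();c,im=snap('wrist','w21');go(479.8,36.5,13.3,1.874)"
```

```text
clock: 17.32
eef_pos: [486.9, 32.9, 48.9]
tcp_rot: [3.135, 0.001, 1.875]
contact_force: [1.1, -0.5, 0.4]
opening: 0.762
clock: 17.57
eef_pos: [477.4, 30.7, 48.7]
tcp_rot: [-3.14, -0.0, 1.873]
contact_force: [0.4, -0.2, -1.9]
opening: 0.759
t 17.57 tcp [477.4  30.7  48.7] rpy [-3.14  -0.     1.873] F [ 0.4 -0.2 -1.9] open 0.759 q [ 0.06  0.35  2.07 -0.    0.73 -0.24]
dp [ 4.9  3.8 35.7] ang [-0.001 -0.    -0.001] rows>= 0.9 0.0
```

View pics/w21.png

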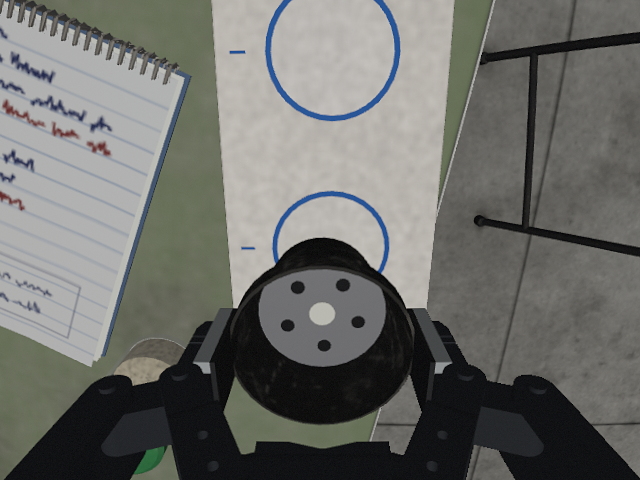

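```bash
python3 -m creep '[{"dp":[3,3,18],"angular":[0,0,0],"fingers":50},{"dp":[3,3,32],"angular":[0,0,0],"fingers":50},{"dp":[3,3,35],"angular":[0,0,0],"fingers":50},{"dp":[3,3,35],"angular":[0,0,0],"fingers":50},{"dp":[3,3,35],"angular":[0,0,0],"fingers":50}]' 50;python3 -m creep '[{"dp":[0,0,0],"angular":[0,0,0],"fingers":85},{"dp":[0,0,0],"angular":[0,0,0],"fingers":85},{"dp":[0,0,0],"angular":[0,0,0],"fingers":85},{"dp":[0,0,-30],"angular":[0,0,0],"fingers":85},{"dp":[0,0,-70],"angular":[0,0,0],"fingers":85}]' 50;python3 -m creep '[{"dp":[0,0,-40],"angular":[0,0,0],"fingers":85},{"dp":[-20,0,-80],"angular":[0,0,0],"fingers":85},{"dp":[-20,0,-90],"angular":[0,0,0],"fingers":85},{"dp":[-20,0,-90],"angular":[0,0,0],"fingers":85}]';python3 -c "
from h import *
st();c,im=snap('wrist','w22');import pickle;pickle.dump(c,open('c22.p','wb'));go(477,-188.5,160,1.12)"
```

```text
clock: 18.03
eef_pos: [480.8, 34.7, 14.6]
tcp_rot: [-3.141, 0.0, 1.874]
contact_force: [0.5, 0.5, -2.6]
opening: 0.762
clock: 18.45
eef_pos: [478.5, 34.7, 82.8]
tcp_rot: [-3.136, -0.001, 1.874]
contact_force: [0.7, -0.6, -0.1]
opening: 0.996
clock: 18.78
eef_pos: [490.0, 15.3, 178.6]
tcp_rot: [3.134, 0.002, 1.873]
contact_force: [0.2, -0.9, -0.6]
opening: 0.996
t 18.78 tcp [490.   15.3 178.6] rpy [3.134e+00 2.000e-03 1.873e+00] F [ 0.2 -0.9 -0.6] open 0.996 q [ 0.03  0.17  1.95 -0.    1.02 -0.27]
dp [-191.5  -71.8   16.2] ang [ 0.005 -0.001  0.753] rows>= 4.9 6.0
```

View pics/w22.png

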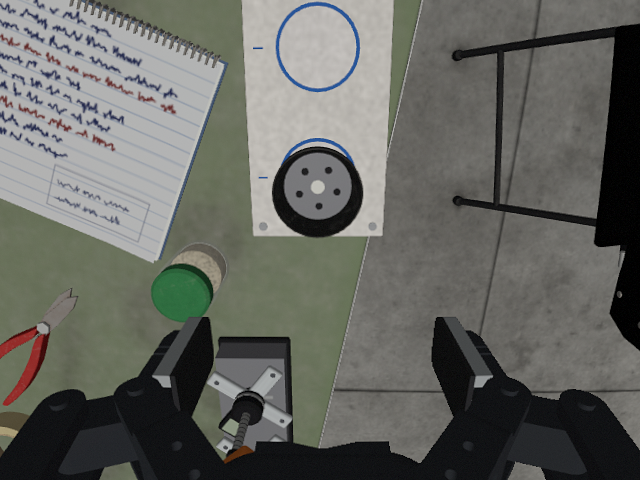

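```bash
python3 -c "
from h import *
import pickle
c=pickle.load(open('c22.p','rb'));im=cv2.imread('pics/w22.png')
e=rim(im,(262,140,370,245));print(e,onz(c,e[0],62))
b=blobs(im,(105,80,60),(125,255,255),50,(260,0,380,170))
for x in b: print(ell(x)[0],onz(c,ell(x)[0],4))"
```

```text
((317.1495666503906, 191.63638305664062), (90.15113830566406, 90.72506713867188)) [480.11797459  35.35248119  62.        ]
(317.3945007324219, 46.48416519165039) [448.70030321 137.25510033   4.        ]
(317.57476806640625, 182.59877014160156) [481.47329255  31.25684602   4.        ]
```

```bash
python3 -m creep '[{"dp":[-35,-13,4],"angular":[0,0,0.12],"fingers":85},{"dp":[-72,-27,8],"angular":[0,0,0.24],"fingers":85},{"dp":[-110,-41,12],"angular":[0,0,0.36],"fingers":85},{"dp":[-147,-55,16],"angular":[0,0,0.48],"fingers":85},{"dp":[-180,-68,20],"angular":[0,0,0.6],"fingers":85}]' 40;python3 -c "
from h import *
st();go(470,-200,140,1.12)"
```

```text
clock: 19.25
eef_pos: [474.5, -177.6, 152.5]
tcp_rot: [-3.139, -0.0, 1.268]
contact_force: [-0.0, -0.9, 0.0]
opening: 0.996
t 19.25 tcp [ 474.5 -177.6  152.5] rpy [-3.139 -0.     1.268] F [-0.  -0.9  0. ] open 0.996 q [-0.36  0.23  1.93 -0.    0.98 -0.06]
dp [-22.7   2.4  12.5] ang [-0.002  0.     0.148] rows>= 0.6 1.2
```

```bash
python3 -m creep '[{"dp":[-23,2,12],"angular":[0,0,0.148],"fingers":85},{"dp":[-23,2,12],"angular":[0,0,0.148],"fingers":85},{"dp":[-23,2,12],"angular":[0,0,0.148],"fingers":85},{"dp":[-23,2,12],"angular":[0,0,0.148],"fingers":85},{"dp":[-23,2,12],"angular":[0,0,0.148],"fingers":85}]' 40;python3 -c "
from h import *
st();c,im=snap('wrist','w23');import pickle;pickle.dump(c,open('c23.p','wb'))"
```

```text
clock: 19.67
eef_pos: [471.0, -197.7, 141.8]
tcp_rot: [-3.141, -0.0, 1.129]
contact_force: [-0.5, 0.3, -0.2]
opening: 0.997
t 19.67 tcp [ 471.  -197.7  141.8] rpy [-3.141 -0.     1.129] F [-0.5  0.3 -0.2] open 0.997 q [-0.4   0.25  1.93  0.    0.96  0.04]
```

View pics/w23.png

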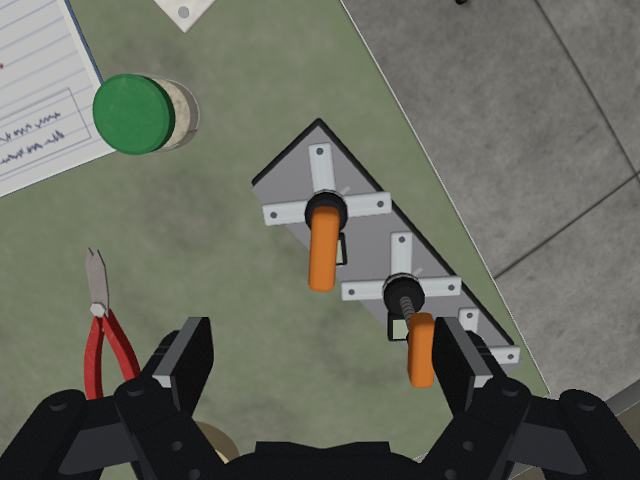

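```bash
python3 -c "
from h import *
import pickle
c=pickle.load(open('c23.p','rb'));im=cv2.imread('pics/w23.png')
c0=pickle.load(open('c17.p','rb'));im0=cv2.imread('pics/w17.png')
f=lambda c,a,b,z:(lambda p,q:(math.degrees(math.atan2(*(q-p)[1::-1])),p.round(1),q.round(1),round(np.linalg.norm(p-q),1)))(onz(c,a,z),onz(c,b,z))
print('arm holes',f(c,(273,215),(380,203),40)); print('arm2',f(c,(402,240),(402,292),40),f(c,(353,291),(452,288),40))
print('dock edge',f(c,(318,120),(513,345),34))
B=blobs(im,(5,160,120),(18,255,255),500);B0=blobs(im0,(5,160,120),(18,255,255),300,(330,180,450,400))
for b in B:
  print(np.round(b[:2],1),cv2.minAreaRect(b[4]),b[3])
for b,b0 in zip(B[:2],B0[:2]): print(tri([ray(c,b[:2]),ray(c0,b0[:2])]))
cv2.imwrite('pics/w23c.png',cv2.resize(im[130:400,250:450],None,fx=3,fy=2.2 and 3)[:600])
"
```

```text
arm holes (-18.743209451720656, array([ 442.7, -175.2,   40. ]), array([ 515.4, -199.8,   40. ]), np.float64(76.8))
arm2 (-111.45934750737406, array([ 519.3, -232.4,   40. ]), array([ 503.8, -271.8,   40. ]), np.float64(42.4)) (-23.649577112079655, array([ 470.1, -254.8,   40. ]), array([ 540. , -285.5,   40. ]), np.float64(76.4))
dock edge (-73.0479415367682, array([ 499.9, -130. ,   34. ]), array([ 570.9, -362.7,   34. ]), np.float64(243.3))
[323.1 251.1] ((323.06414794921875, 251.53762817382812), (26.408044815063477, 78.49242401123047), 3.814074993133545) (309, 212, 30, 80)
[422.2 356. ] ((422.0, 355.0), (22.0, 64.0), 0.0) (411, 323, 23, 65)
(array([ 476.47333716, -187.60212348,  122.25790368]), [np.float64(0.14625354030276153), np.float64(0.14625354030281348)])
(array([ 500.4551704 , -268.10570776,  124.75175157]), [np.float64(0.05483937331951925), np.float64(0.05483937331951436)])
```

View pics/w23c.png

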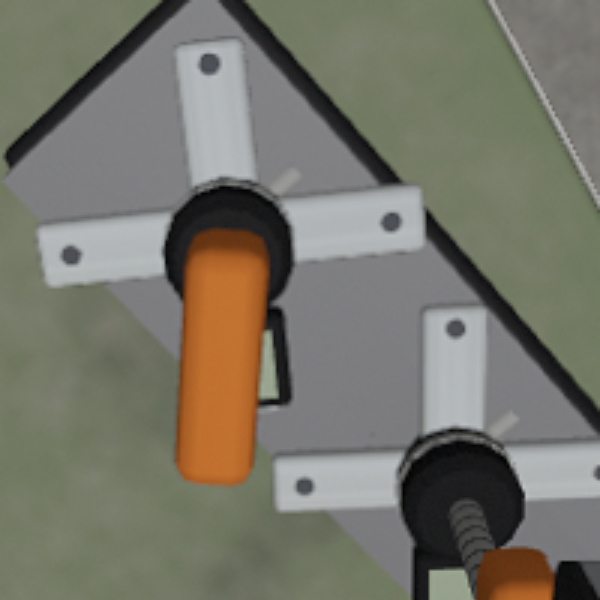

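```bash
python3 -c "
from h import *
import pickle
c=pickle.load(open('c23.p','rb'))
f=lambda c,a,b,z:(lambda p,q:(math.degrees(math.atan2(*(q-p)[1::-1])),((p+q)/2).round(1),round(np.linalg.norm(p-q),1)))(onz(c,a,z),onz(c,b,z))
# top face edges of bar1 in crop/3+offset
print('centre',f(c,(250+216/3,130+480/3),(250+229/3,130+232/3),125))
print('left edge',f(c,(250+180/3,130+460/3),(250+190/3,130+250/3),125))
print('right',f(c,(250+252/3,130+460/3),(250+268/3,130+250/3),125))
print('bar2',f(c,(422,386),(422,320),125))
go(476,-188,80,1.09)
"
```

```text
centre (61.92347742033746, array([ 477.5, -186.3,  125. ]), np.float64(44.7))
left edge (61.582536397592555, array([ 472. , -183.2,  125. ]), np.float64(37.8))
right (61.24430403182326, array([ 483.4, -188.6,  125. ]), np.float64(37.9))
bar2 (69.93978469993445, array([ 500.8, -266.7,  125. ]), np.float64(44.5))
dp [10.8  0.2 62.1] ang [-0.    -0.     0.039] rows>= 1.5 0.3
```

```bash
python3 -m creep '[{"dp":[12,1,30],"angular":[0,0,0.054],"fingers":85},{"dp":[12,1,45],"angular":[0,0,0.054],"fingers":85},{"dp":[12,1,45],"angular":[0,0,0.054],"fingers":50},{"dp":[12,1,45],"angular":[0,0,0.054],"fingers":50},{"dp":[12,1,45],"angular":[0,0,0.054],"fingers":50}]' 40;python3 -c "
from h import *
st();c,im=snap('wrist','w24');go(477.3,-187,73,1.075)
for b in blobs(im,(5,160,120),(18,255,255),500)[:1]: print(b[:3],cv2.minAreaRect(b[4]))"
```

```text
clock: 20.13
eef_pos: [477.8, -188.2, 98.1]
tcp_rot: [3.141, -0.0, 1.073]
contact_force: [-0.1, 0.0, -0.6]
opening: 0.604
t 20.13 tcp [ 477.8 -188.2   98.1] rpy [ 3.141 -0.     1.073] F [-0.1  0.  -0.6] open 0.604 q [-0.38  0.32  1.97 -0.    0.86  0.12]
dp [ 1.  -1.3 25.4] ang [ 0.002 -0.    -0.002] rows>= 0.6 0.0
(318.18022124969605, 313.6279479698517, 2742.0) ((318.0, 314.5), (91.0, 32.0), 90.0)
```

View pics/w24.png

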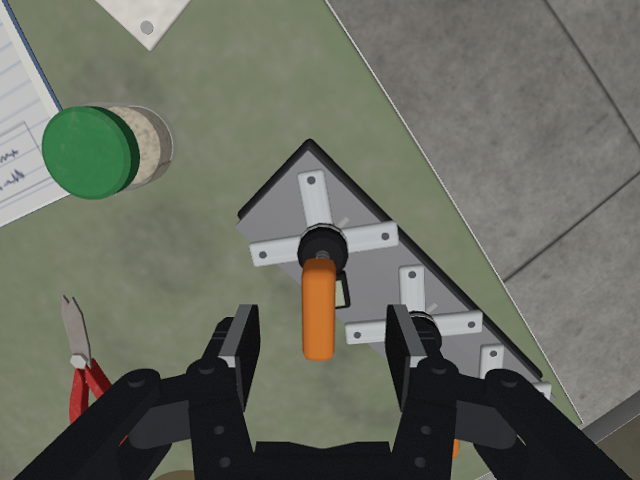

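```bash
python3 -m creep '[{"dp":[1,-1,15],"angular":[0,0,0],"fingers":50},{"dp":[1,-1,25],"angular":[0,0,0],"fingers":50},{"dp":[1,-1,25],"angular":[0,0,0],"fingers":50},{"dp":[1,-1,25],"angular":[0,0,0],"fingers":50}]' 60;python3 -c "
from h import *
st()";python3 -m creep '[{"dp":[0,0,0],"angular":[0,0,0],"fingers":5},{"dp":[0,0,0],"angular":[0,0,0],"fingers":5},{"dp":[0,0,0],"angular":[0,0,0],"fingers":5},{"dp":[0,0,0],"angular":[0,0,0],"fingers":5},{"dp":[0,0,0],"angular":[0,0,0],"fingers":5}]' 60;python3 -c "
from h import *
st();c,im=snap('wrist','w25')"
```

```text
clock: 20.52
eef_pos: [476.5, -187.1, 72.2]
tcp_rot: [-3.141, 0.0, 1.072]
contact_force: [-0.8, -0.5, 0.5]
opening: 0.59
t 20.52 tcp [ 476.5 -187.1   72.2] rpy [-3.141  0.     1.072] F [-0.8 -0.5  0.5] open 0.590 q [-0.38  0.35  1.98  0.    0.8   0.12]
clock: 20.93
eef_pos: [477.3, -187.3, 72.7]
tcp_rot: [3.14, -0.0, 1.072]
contact_force: [1.1, -0.0, 2.6]
opening: 0.152
t 20.93 tcp [ 477.3 -187.3   72.7] rpy [ 3.14  -0.     1.072] F [ 1.1 -0.   2.6] open 0.152 q [-0.38  0.35  1.98 -0.    0.8   0.12]
```

View pics/w25.png

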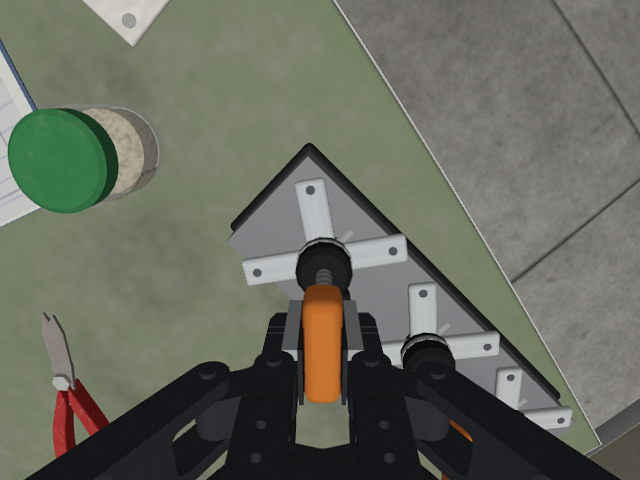

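```bash
python3 -m creep '[{"dp":[0,0,-3],"angular":[0,0,0],"fingers":5},{"dp":[0,0,-6],"angular":[0,0,0],"fingers":5},{"dp":[0,0,-10],"angular":[0,0,0],"fingers":5},{"dp":[0,0,-15],"angular":[0,0,0],"fingers":5},{"dp":[0,0,-22],"angular":[0,0,0],"fingers":5}]' 70;python3 -m creep '[{"dp":[0,0,-15],"angular":[0,0,0],"fingers":5},{"dp":[0,0,-32],"angular":[0,0,0],"fingers":5},{"dp":[0,0,-45],"angular":[0,0,0],"fingers":5},{"dp":[0,0,-45],"angular":[0,0,0],"fingers":5},{"dp":[0,0,-45],"angular":[0,0,0],"fingers":5}]' 70;python3 -c "
from h import *
st();c,im=snap('wrist','w26');cv2.imwrite('pics/s26.png',snap('scene')[1])"
```

```text
clock: 21.4
eef_pos: [475.8, -186.8, 94.2]
tcp_rot: [-3.14, 0.0, 1.072]
contact_force: [0.6, 0.4, -2.2]
opening: 0.145
clock: 21.82
eef_pos: [476.9, -187.2, 139.9]
tcp_rot: [3.14, -0.0, 1.072]
contact_force: [-0.6, 0.6, -2.7]
opening: 0.152
t 21.82 tcp [ 476.9 -187.2  139.9] rpy [ 3.14  -0.     1.072] F [-0.6  0.6 -2.7] open 0.152 q [-0.38  0.25  1.94 -0.    0.95  0.12]
```

View pics/w26.png

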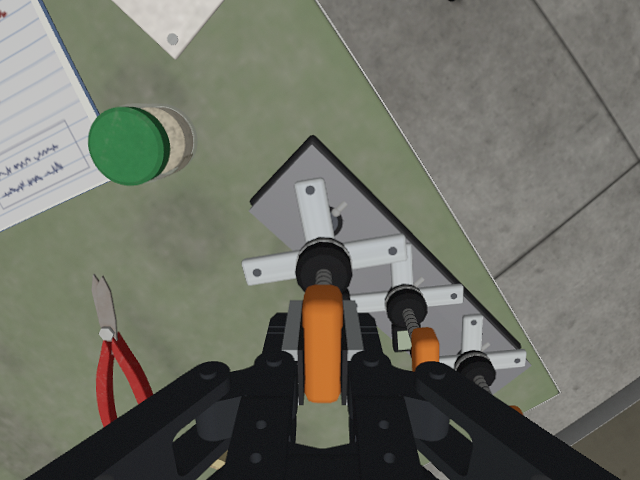

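View pics/s26.png

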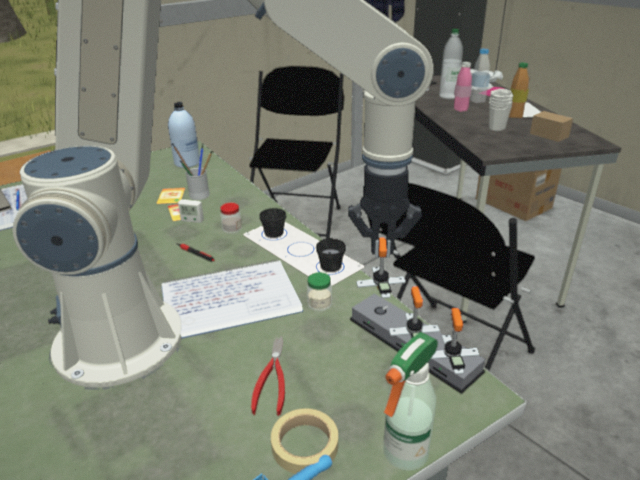

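```bash
cat >> h.py <<'E'
def toolpt(uv,zt):
    """tool-frame point of wrist pixel at tool z=zt"""
    p=optics.camera_params('wrist');K=np.array([[p['fx'],0,p['cx']],[0,p['fy'],p['cy']],[0,0,1]])
    q=cv2.undistortPoints(np.array([[uv]],float),K,np.array(p['distortion']))[0,0]
    T=p['T_tool_cam'];d=T[:3,:3]@np.array([q[0],-q[1],-1]);o=T[:3,3];return o+d*(zt-o[2])/d[2]
E
python3 -c "
from h import *
for z in (30,32.5,35):
  L=toolpt((257,272),z);R=toolpt((393,251),z);U=toolpt((310,190),z);print(z,L.round(1),R.round(1),U.round(1),((L+R)/2).round(1),np.linalg.norm(L-R).round(1))
go(480,36,150,1.4)
"
```

```text
30 [ -4.7 -36.   30. ] [ 7.7 38.7 30. ] [41.3 -6.1 30. ] [ 1.5  1.4 30. ] 75.7
32.5 [ -5.8 -36.4  32.5] [ 6.8 39.2 32.5] [40.8 -6.2 32.5] [ 0.5  1.4 32.5] 76.7
35 [ -6.9 -36.9  35. ] [ 5.8 39.7 35. ] [40.3 -6.2 35. ] [-0.5  1.4 35. ] 77.6
dp [ 197.6 -103.1  -11.4] ang [-0.001 -0.    -0.328] rows>= 5.4 2.6
```

```bash
python3 -m creep '[{"dp":[30,-16,0],"angular":[0,0,0],"fingers":5},{"dp":[64,-34,0],"angular":[0,0,0],"fingers":5},{"dp":[98,-53,0],"angular":[0,0,0],"fingers":5},{"dp":[132,-71,0],"angular":[0,0,0],"fingers":5},{"dp":[155,-83,0],"angular":[0,0,0],"fingers":5}]' 70;python3 -m creep '[{"dp":[0,0,0],"angular":[0,0,0],"fingers":5},{"dp":[0,0,0],"angular":[0,0,0],"fingers":5},{"dp":[0,0,0],"angular":[0,0,0],"fingers":5}]' 70;python3 -c "
from h import *
st();c,im=snap('wrist','w27');import pickle;pickle.dump(c,open('c27.p','wb'));go(478.6,35,140,1.072)"
```

```text
clock: 22.33
eef_pos: [476.6, -8.6, 138.1]
tcp_rot: [-3.139, 0.0, 1.072]
contact_force: [0.8, 0.0, -2.1]
opening: 0.148
clock: 22.58
eef_pos: [477.5, -11.4, 138.5]
tcp_rot: [-3.14, 0.001, 1.073]
contact_force: [0.4, 0.1, -1.9]
opening: 0.151
t 22.58 tcp [477.5 -11.4 138.5] rpy [-3.140e+00  1.000e-03  1.073e+00] F [ 0.4  0.1 -1.9] open 0.151 q [-0.03  0.21  2.   -0.    0.93  0.47]
dp [ 41.6 -21.6  -1.4] ang [-0.001  0.001 -0.   ] rows>= 1.1 0.0
```

View pics/w27.png

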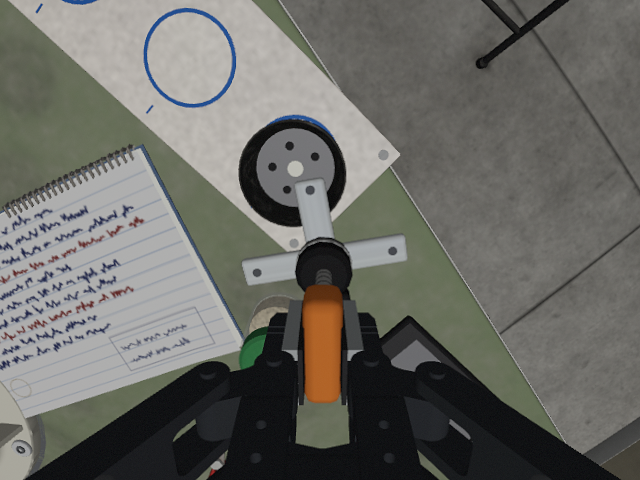

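```bash
python3 -c "
from h import *
import pickle
c=pickle.load(open('c27.p','rb'));im=cv2.imread('pics/w27.png')
e=rim(im,(230,110,360,232));print(e,onz(c,e[0],62),onz(c,(292.5,173.5),62))"
```

```text
((292.1345863342285, 172.20901107788086), (106.60466003417969, 107.60689544677734)) [481.52839722  35.26752729  62.        ] [481.32500924  34.45309306  62.        ]
```

```bash
python3 -m creep '[{"dp":[20,-10,0],"angular":[0,0,0],"fingers":5},{"dp":[41,-20,0],"angular":[0,0,0],"fingers":5},{"dp":[41,-20,0],"angular":[0,0,0],"fingers":5},{"dp":[41,-20,0],"angular":[0,0,0],"fingers":5},{"dp":[41,-20,0],"angular":[0,0,0],"fingers":5}]' 70;python3 -m creep '[{"dp":[0,0,12],"angular":[0,0,0],"fingers":5},{"dp":[0,0,22],"angular":[0,0,0],"fingers":5},{"dp":[0,0,28],"angular":[0,0,0],"fingers":5},{"dp":[0,0,28],"angular":[0,0,0],"fingers":5},{"dp":[0,0,28],"angular":[0,0,0],"fingers":5}]' 70;python3 -c "
from h import *
st();c,im=snap('wrist','w28');go(479.5,34.7,101,1.072);cc,im=snap('scene');cv2.imwrite('pics/s28.png',cv2.resize(im[200:350,230:430],None,fx=4,fy=4,interpolation=2))"
```

```text
clock: 23.05
eef_pos: [479.9, 33.3, 138.9]
tcp_rot: [-3.141, 0.001, 1.071]
contact_force: [-0.6, -0.1, -2.1]
opening: 0.147
clock: 23.47
eef_pos: [479.6, 33.8, 110.7]
tcp_rot: [-3.14, 0.001, 1.071]
contact_force: [-0.2, -0.2, -3.0]
opening: 0.149
t 23.47 tcp [479.6  33.8 110.7] rpy [-3.140e+00  1.000e-03  1.071e+00] F [-0.2 -0.2 -3. ] open 0.149 q [ 0.07  0.25  2.02 -0.    0.87  0.57]
dp [ 0.3 -0.8 10.1] ang [-0.     0.    -0.001] rows>= 0.2 0.0
```

View pics/w28.png

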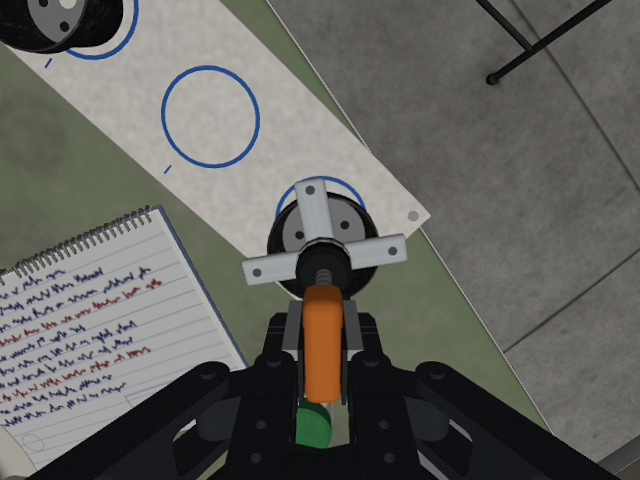

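View pics/s28.png

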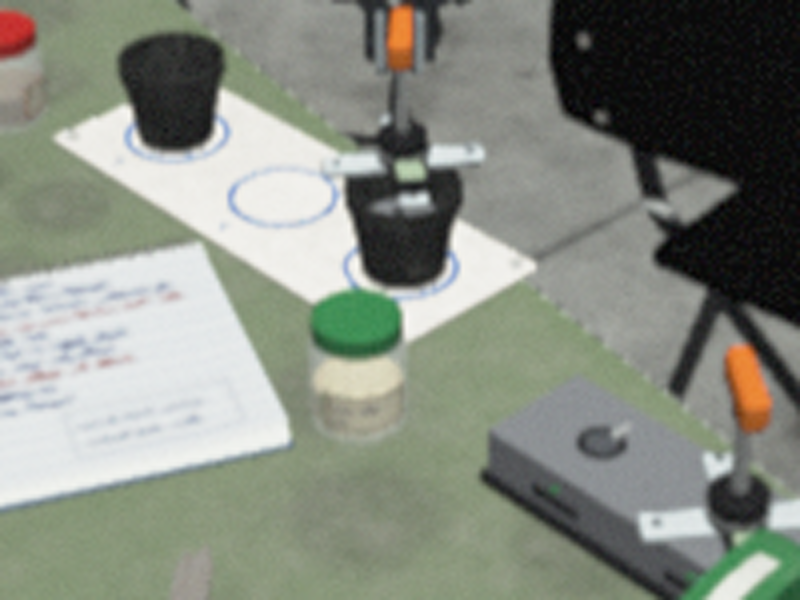

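```bash
python3 -c "
from h import *
print(toolpt((323.5,246.5),48.7),toolpt((325,261),32.5))"
python3 -m creep '[{"dp":[0,-1,4],"angular":[0,0,0],"fingers":5},{"dp":[0,-1,7],"angular":[0,0,0],"fingers":5},{"dp":[0,-1,7],"angular":[0,0,0],"fingers":5}]' 70;python3 -m creep '[{"dp":[0,0,2],"angular":[0,0,0],"fingers":5},{"dp":[0,0,2],"angular":[0,0,0],"fingers":5}]';python3 -m creep '[{"dp":[0,0,2],"angular":[0,0,0],"fingers":5},{"dp":[0,0,2],"angular":[0,0,0],"fingers":5}]';python3 -m creep '[{"dp":[0,0,2],"angular":[0,0,0],"fingers":5},{"dp":[0,0,2],"angular":[0,0,0],"fingers":5}]'
```

```text
[ 3.5517582   0.97134867 48.7       ] [ 0.87770875  1.75217414 32.5       ]
clock: 23.82
eef_pos: [478.8, 34.8, 103.7]
tcp_rot: [-3.141, 0.0, 1.072]
contact_force: [0.4, 1.2, -2.6]
opening: 0.151
clock: 23.98
eef_pos: [479.0, 34.8, 101.9]
tcp_rot: [-3.141, 0.0, 1.072]
contact_force: [0.4, 0.9, -2.9]
opening: 0.154
clock: 24.15
eef_pos: [479.4, 34.8, 100.2]
tcp_rot: [3.141, -0.0, 1.072]
contact_force: [0.3, 0.2, 0.6]
opening: 0.151
clock: 24.32
eef_pos: [479.4, 34.8, 98.2]
tcp_rot: [3.141, -0.0, 1.072]
contact_force: [0.4, 0.1, 1.3]
opening: 0.151
```

```bash
for i in 1 2; do :; done
python3 -m creep '[{"dp":[0,0,2],"angular":[0,0,0],"fingers":5},{"dp":[0,0,4],"angular":[0,0,0],"fingers":5},{"dp":[0,0,4],"angular":[0,0,0],"fingers":5}]' 70;python3 -m creep '[{"dp":[0,0,2],"angular":[0,0,0],"fingers":5},{"dp":[0,0,2],"angular":[0,0,0],"fingers":5}]';python3 -m creep '[{"dp":[0,0,2],"angular":[0,0,0],"fingers":5},{"dp":[0,0,2],"angular":[0,0,0],"fingers":5}]'
```

```text
clock: 24.57
eef_pos: [479.2, 34.8, 93.9]
tcp_rot: [3.141, 0.0, 1.072]
contact_force: [0.3, -0.2, 1.4]
opening: 0.147
clock: 24.73
eef_pos: [479.2, 34.8, 91.9]
tcp_rot: [-3.142, 0.0, 1.072]
contact_force: [-0.0, -0.4, 1.6]
opening: 0.15
clock: 24.9
eef_pos: [479.1, 34.8, 89.9]
tcp_rot: [-3.142, 0.0, 1.072]
contact_force: [0.0, 0.3, 1.2]
opening: 0.15
```

```bash
python3 -m creep '[{"dp":[0,0,1],"angular":[0,0,0],"fingers":5},{"dp":[0,0,1],"angular":[0,0,0],"fingers":5}]' 70;python3 -m creep '[{"dp":[0,0,1],"angular":[0,0,0],"fingers":5},{"dp":[0,0,1],"angular":[0,0,0],"fingers":5}]';python3 -m creep '[{"dp":[0,0,1],"angular":[0,0,0],"fingers":5},{"dp":[0,0,1],"angular":[0,0,0],"fingers":5}]';python3 -m creep '[{"dp":[0,0,1],"angular":[0,0,0],"fingers":5},{"dp":[0,0,1],"angular":[0,0,0],"fingers":5}]'
```

```text
clock: 25.07
eef_pos: [479.1, 34.8, 89.0]
tcp_rot: [-3.142, 0.0, 1.072]
contact_force: [0.7, -0.2, 1.6]
opening: 0.146
clock: 25.23
eef_pos: [479.2, 34.8, 88.1]
tcp_rot: [-3.142, 0.0, 1.072]
contact_force: [-0.4, -0.4, 1.4]
opening: 0.151
clock: 25.4
eef_pos: [479.3, 34.8, 87.1]
tcp_rot: [3.141, -0.0, 1.072]
contact_force: [1.4, 0.5, 3.2]
opening: 0.15
clock: 25.57
eef_pos: [479.7, 35.0, 86.6]
tcp_rot: [3.141, -0.001, 1.072]
contact_force: [-0.5, 1.4, 6.8]
opening: 0.148
```

```bash
python3 -m creep '[{"dp":[0,0,0],"angular":[0,0,0.1],"fingers":5},{"dp":[0,0,0],"angular":[0,0,0.2],"fingers":5},{"dp":[0,0,0],"angular":[0,0,0.3],"fingers":5},{"dp":[0,0,0],"angular":[0,0,0.4],"fingers":5},{"dp":[0,0,0],"angular":[0,0,0.5],"fingers":5}]' 80;python3 -c "
from h import *
s=st();print(s['wrist_torque'].round(3));snap('wrist','w29')"
```

```text
clock: 25.98
eef_pos: [479.6, 34.9, 86.6]
tcp_rot: [3.141, -0.001, 0.567]
contact_force: [-0.2, -1.1, 8.7]
opening: 0.15
t 25.98 tcp [479.6  34.9  86.6] rpy [ 3.141e+00 -1.000e-03  5.670e-01] F [-0.2 -1.1  8.7] open 0.150 q [0.07 0.29 2.04 0.   0.81 1.07]
[-0.11   0.213  0.035]
```

View pics/w29.png

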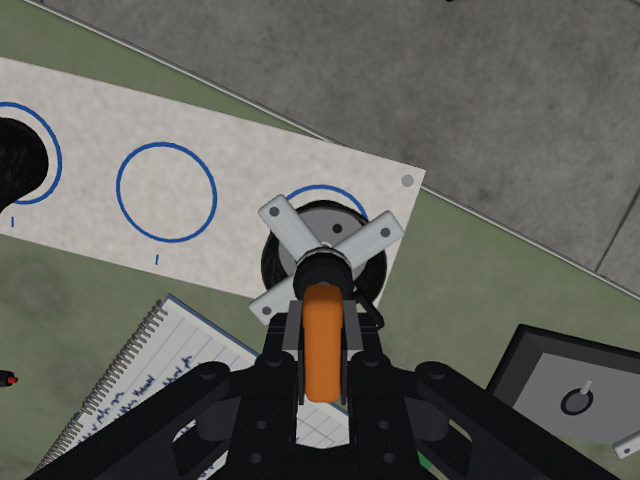

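```bash
python3 -m creep '[{"dp":[0,0,0],"angular":[0,0,0.1],"fingers":5},{"dp":[0,0,0],"angular":[0,0,0.2],"fingers":5},{"dp":[0,0,0],"angular":[0,0,0.3],"fingers":5},{"dp":[0,0,0],"angular":[0,0,0.4],"fingers":5},{"dp":[0,0,0],"angular":[0,0,0.5],"fingers":5}]' 80;python3 -c "
from h import *
s=st();print(s['wrist_torque'].round(3))"
python3 -m creep '[{"dp":[0,0,0],"angular":[0,0,0.1],"fingers":5},{"dp":[0,0,0],"angular":[0,0,0.2],"fingers":5},{"dp":[0,0,0],"angular":[0,0,0.3],"fingers":5},{"dp":[0,0,0],"angular":[0,0,0.4],"fingers":5},{"dp":[0,0,0],"angular":[0,0,0.4],"fingers":5}]' 80;python3 -c "
from h import *
s=st();print(s['wrist_torque'].round(3));snap('wrist','w30')"
```

```text
clock: 26.45
eef_pos: [479.4, 34.8, 86.6]
tcp_rot: [3.142, -0.0, 0.067]
contact_force: [-1.5, -0.3, 9.2]
opening: 0.15
t 26.45 tcp [479.4  34.8  86.6] rpy [ 3.142 -0.     0.067] F [-1.5 -0.3  9.2] open 0.150 q [ 0.07  0.29  2.04 -0.    0.81  1.57]
[-0.02   0.363  0.069]
clock: 26.87
eef_pos: [479.4, 34.8, 86.6]
tcp_rot: [-3.141, -0.0, -0.335]
contact_force: [-1.0, 0.2, 9.0]
opening: 0.151
t 26.87 tcp [479.4  34.8  86.6] rpy [-3.141 -0.    -0.335] F [-1.   0.2  9. ] open 0.151 q [0.07 0.29 2.04 0.   0.81 1.97]
[-0.108  0.395 -0.029]
```

View pics/w30.png

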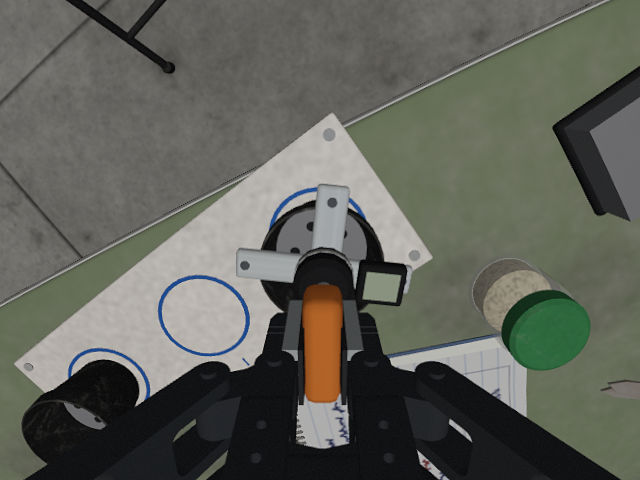

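```bash
python3 -c "
from h import *
a=toolpt((245,265.5),18.6);u=toolpt((332,203),18.6);print(a.round(1),u.round(1),'ang left',math.degrees(math.atan2(-a[0]+0,-a[1])),)
n=(u-a);print(n, math.degrees(math.atan2(n[0],n[1])))
a=toolpt((257,272),32.5);u=toolpt((310,190),32.5);n=u-a;print(math.degrees(math.atan2(n[0],n[1])))
a=toolpt((275,212),18.6);u=toolpt((385,232),18.6);n=u-a;print(math.degrees(math.atan2(n[0],n[1])))
"
python3 -m creep '[{"dp":[0,0,0],"angular":[0,0,0.1],"fingers":5},{"dp":[0,0,0],"angular":[0,0,0.15],"fingers":5},{"dp":[0,0,0],"angular":[0,0,0.2],"fingers":5},{"dp":[0,0,0],"angular":[0,0,0.2],"fingers":5}]' 80;python3 -c "
from h import *
s=st();print(s['wrist_torque'].round(3));snap('wrist','w31')"
```

```text
[  5.1 -39.   18.6] [38.3  5.9 18.6] ang left -7.430448691045778
[33.21283149 44.96310811  0.        ] 36.45211436673664
57.0061701196471
-10.734692707221372
clock: 27.25
eef_pos: [479.4, 34.6, 86.6]
tcp_rot: [3.142, -0.001, -0.531]
contact_force: [-1.1, -1.5, 7.9]
opening: 0.145
t 27.25 tcp [479.4  34.6  86.6] rpy [ 3.142e+00 -1.000e-03 -5.310e-01] F [-1.1 -1.5  7.9] open 0.145 q [ 0.07  0.29  2.04 -0.    0.81  2.17]
[-0.247  0.315  0.   ]
```

View pics/w31.png

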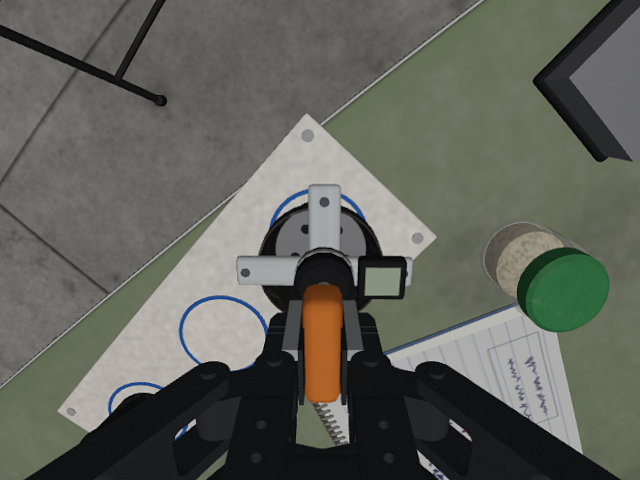

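```bash
python3 -m creep '[{"dp":[0,0,0],"angular":[0,0,0.1],"fingers":5},{"dp":[0,0,0],"angular":[0,0,0.15],"fingers":5},{"dp":[0,0,0],"angular":[0,0,0.2],"fingers":5},{"dp":[0,0,0],"angular":[0,0,0.2],"fingers":5}]' 80;python3 -c "
from h import *
s=st();print(s['wrist_torque'].round(3));snap('wrist','w32')"
```

```text
clock: 27.63
eef_pos: [479.3, 34.5, 86.6]
tcp_rot: [3.141, -0.0, -0.731]
contact_force: [-0.7, -1.0, 9.1]
opening: 0.15
t 27.63 tcp [479.3  34.5  86.6] rpy [ 3.141 -0.    -0.731] F [-0.7 -1.   9.1] open 0.150 q [ 0.07  0.29  2.04 -0.    0.81  2.37]
[-0.374  0.369 -0.071]
```

View pics/w32.png

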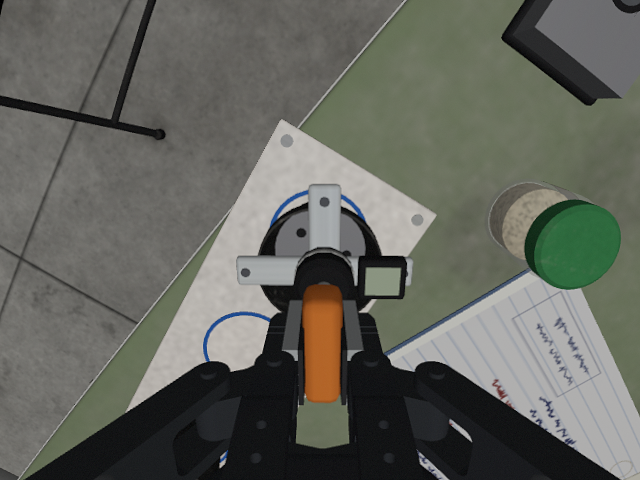

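```bash
python3 -m creep '[{"dp":[0,0,0],"angular":[0,0,0],"fingers":40},{"dp":[0,0,0],"angular":[0,0,0],"fingers":40},{"dp":[0,0,0],"angular":[0,0,0],"fingers":40},{"dp":[0,0,-5],"angular":[0,0,0],"fingers":40},{"dp":[0,0,-15],"angular":[0,0,0],"fingers":40}]' 80;python3 -m creep '[{"dp":[0,0,-25],"angular":[0,0,0],"fingers":50},{"dp":[0,0,-60],"angular":[0,0,0],"fingers":60},{"dp":[0,0,-90],"angular":[0,0,0],"fingers":60},{"dp":[0,0,-90],"angular":[0,0,0],"fingers":60}]' 80;python3 -c "
from h import *
s=st();snap('wrist','w33');cc,im=snap('scene');cv2.imwrite('pics/s33.png',cv2.resize(im[150:350,200:460],None,fx=3,fy=3,interpolation=2))"
```

```text
clock: 28.1
eef_pos: [478.2, 34.8, 100.7]
tcp_rot: [3.14, 0.002, -0.728]
contact_force: [0.1, 0.2, -0.0]
opening: 0.471
clock: 28.43
eef_pos: [482.7, 35.1, 197.6]
tcp_rot: [-3.135, -0.006, -0.728]
contact_force: [1.5, 0.0, 0.6]
opening: 0.703
t 28.43 tcp [482.7  35.1 197.6] rpy [-3.135 -0.006 -0.728] F [1.5 0.  0.6] open 0.703 q [0.07 0.13 1.94 0.   1.06 2.37]
```

View pics/w33.png

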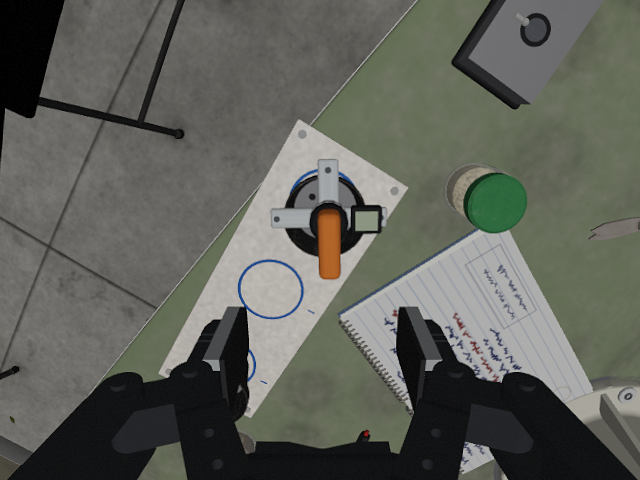

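View pics/s33.png

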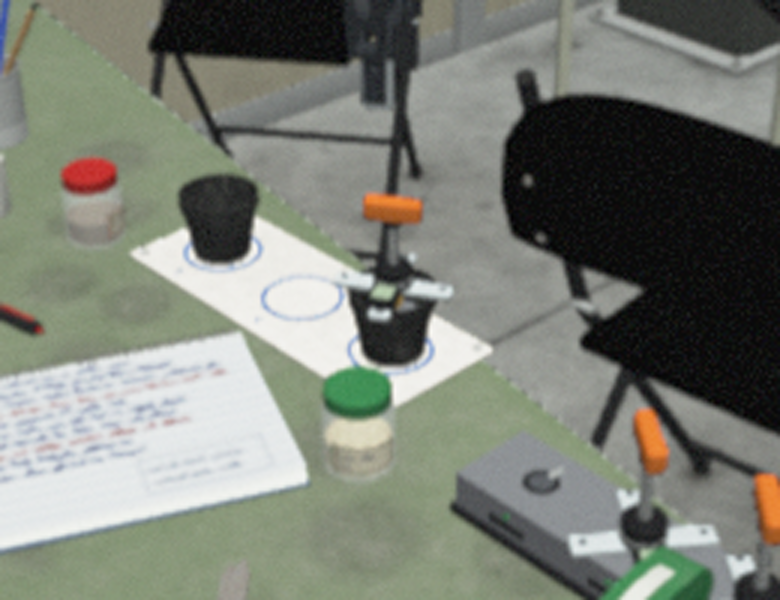

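```bash
python3 -m creep '[{"dp":[25,8,0],"angular":[0,0,-0.12],"fingers":60},{"dp":[54,16,0],"angular":[0,0,-0.24],"fingers":60},{"dp":[84,25,0],"angular":[0,0,-0.36],"fingers":60},{"dp":[114,35,0],"angular":[0,0,-0.48],"fingers":60},{"dp":[132,40,0],"angular":[0,0,-0.62],"fingers":60}]' 60;python3 -c "
from h import *
s=st();go(495,-275,150,1.2)"
```

```text
clock: 28.95
eef_pos: [551.4, -85.2, 190.0]
tcp_rot: [3.141, 0.001, -0.118]
contact_force: [0.7, 0.8, 0.5]
opening: 0.7
t 28.95 tcp [551.4 -85.2 190. ] rpy [ 3.141e+00  1.000e-03 -1.180e-01] F [0.7 0.8 0.5] open 0.700 q [-0.16  0.27  1.79 -0.    1.09  1.53]
dp [-33.7 195.1  40.1] ang [-0.     0.002 -1.318] rows>= 4.8 10.5
```

```bash
python3 -m creep '[{"dp":[-7,38,0],"angular":[0,0,-0.12],"fingers":60},{"dp":[-14,76,0],"angular":[0,0,-0.24],"fingers":60},{"dp":[-21,114,5],"angular":[0,0,-0.36],"fingers":60},{"dp":[-28,152,10],"angular":[0,0,-0.48],"fingers":60},{"dp":[-34,190,15],"angular":[0,0,-0.62],"fingers":60}]' 60;python3 -m creep '[{"dp":[0,0,0],"angular":[0,0,-0.12],"fingers":60},{"dp":[0,0,0],"angular":[0,0,-0.24],"fingers":60},{"dp":[0,0,0],"angular":[0,0,-0.36],"fingers":60},{"dp":[0,0,0],"angular":[0,0,-0.5],"fingers":60},{"dp":[0,0,0],"angular":[0,0,-0.62],"fingers":60}]';python3 -c "
from h import *
s=st();go(495,-280,130,1.2)"
```

```text
clock: 29.37
eef_pos: [493.6, -264.2, 175.4]
tcp_rot: [-3.14, 0.001, 0.46]
contact_force: [1.0, -0.9, -0.1]
opening: 0.7
clock: 29.78
eef_pos: [494.3, -262.8, 175.3]
tcp_rot: [-3.139, 0.0, 1.07]
contact_force: [-0.0, -0.2, 0.2]
opening: 0.702
t 29.78 tcp [ 494.3 -262.8  175.3] rpy [-3.139  0.     1.07 ] F [-0.  -0.2  0.2] open 0.702 q [-0.49  0.28  1.8   0.    1.06  0.01]
dp [-14.7   9.   45.3] ang [-0.003 -0.    -0.13 ] rows>= 1.2 1.0
```

```bash
python3 -m creep '[{"dp":[-15,9,30],"angular":[0,0,-0.11],"fingers":60},{"dp":[-15,9,45],"angular":[0,0,-0.11],"fingers":60},{"dp":[-15,9,45],"angular":[0,0,-0.11],"fingers":60},{"dp":[-15,9,45],"angular":[0,0,-0.11],"fingers":60},{"dp":[-15,9,45],"angular":[0,0,-0.11],"fingers":60}]' 60;python3 -c "
from h import *
s=st();c,im=snap('wrist','w34');import pickle;pickle.dump(c,open('c34.p','wb'))
for b in blobs(im,(5,160,120),(18,255,255),500)[:3]: print(b[:3],cv2.minAreaRect(b[4]),onz(c,b[:2],123))"
```

```text
clock: 30.2
eef_pos: [495.9, -280.4, 131.9]
tcp_rot: [-3.141, -0.0, 1.173]
contact_force: [-0.1, 0.2, 0.5]
opening: 0.703
t 30.20 tcp [ 495.9 -280.4  131.9] rpy [-3.141 -0.     1.173] F [-0.1  0.2  0.5] open 0.703 q [-0.52  0.35  1.82  0.    0.97 -0.12]
(322.8078450055582, 255.86779418770843, 2099.0) ((322.5, 256.0), (82.0, 27.0), 90.0) [ 501.29331204 -268.4686646   123.        ]
```

View pics/w34.png

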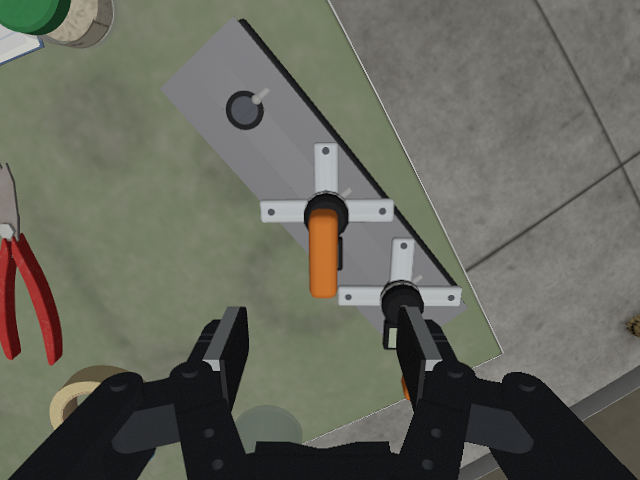

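```bash
python3 -c "
from h import *
go(501.1,-268.3,72.7,1.17)"
python3 -m creep '[{"dp":[13,0,20],"angular":[0,0,0],"fingers":50},{"dp":[13,0,32],"angular":[0,0,0],"fingers":50},{"dp":[13,0,32],"angular":[0,0,0],"fingers":50},{"dp":[13,0,32],"angular":[0,0,0],"fingers":50}]' 60;python3 -c "
from h import *
s=st();c,im=snap('wrist','w35');go(501.1,-268.3,72.7,1.17)
for b in blobs(im,(5,160,120),(18,255,255),500)[:3]: print(b[:3],cv2.minAreaRect(b[4]),onz(c,b[:2],123))"
```

```text
dp [13.2 -0.3 59.7] ang [ 0.001 -0.     0.004] rows>= 1.5 0.0
clock: 30.58
eef_pos: [500.5, -268.5, 99.6]
tcp_rot: [-3.14, 0.0, 1.175]
contact_force: [-0.2, -1.3, -0.6]
opening: 0.584
t 30.58 tcp [ 500.5 -268.5   99.6] rpy [-3.14   0.     1.175] F [-0.2 -1.3 -0.6] open 0.584 q [-0.49  0.39  1.85 -0.    0.91 -0.1 ]
dp [ 0.6 -0.1 27.5] ang [-0.     0.     0.004] rows>= 0.7 0.0
(323.70366926986486, 312.01090864013884, 2689.0) ((324.0, 312.5), (91.0, 32.0), 90.0) [ 501.32132967 -268.47648164  123.        ]
```

View pics/w35.png

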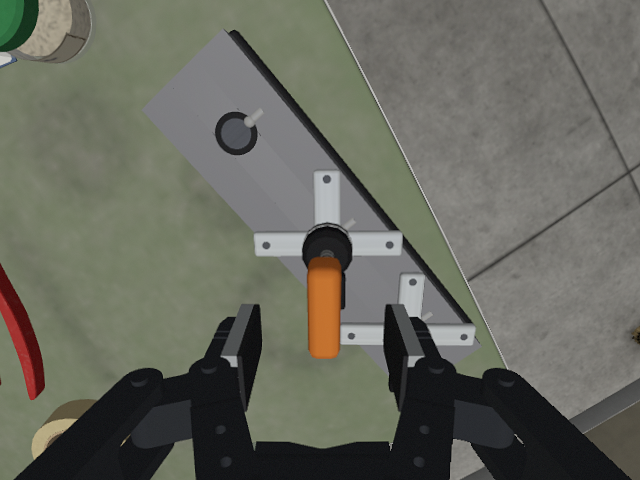

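```bash
python3 -m creep '[{"dp":[1,0,15],"angular":[0,0,0],"fingers":50},{"dp":[1,0,27],"angular":[0,0,0],"fingers":50},{"dp":[1,0,27],"angular":[0,0,0],"fingers":50},{"dp":[1,0,27],"angular":[0,0,0],"fingers":50}]' 60;python3 -c "
from h import *
st()";python3 -m creep '[{"dp":[0,0,0],"angular":[0,0,0],"fingers":5},{"dp":[0,0,0],"angular":[0,0,0],"fingers":5},{"dp":[0,0,0],"angular":[0,0,0],"fingers":5},{"dp":[0,0,0],"angular":[0,0,0],"fingers":5},{"dp":[0,0,0],"angular":[0,0,0],"fingers":5}]' 70;python3 -m creep '[{"dp":[0,0,-3],"angular":[0,0,0],"fingers":5},{"dp":[0,0,-6],"angular":[0,0,0],"fingers":5},{"dp":[0,0,-10],"angular":[0,0,0],"fingers":5},{"dp":[0,0,-15],"angular":[0,0,0],"fingers":5},{"dp":[0,0,-22],"angular":[0,0,0],"fingers":5}]' 70;python3 -m creep '[{"dp":[0,0,-15],"angular":[0,0,0],"fingers":5},{"dp":[0,0,-32],"angular":[0,0,0],"fingers":5},{"dp":[0,0,-45],"angular":[0,0,0],"fingers":5},{"dp":[0,0,-45],"angular":[0,0,0],"fingers":5},{"dp":[0,0,-45],"angular":[0,0,0],"fingers":5}]' 70;python3 -c "
from h import *
st();c,im=snap('wrist','w36')"
```

```text
clock: 30.97
eef_pos: [500.8, -267.7, 72.4]
tcp_rot: [-3.14, -0.0, 1.174]
contact_force: [0.4, 0.7, 0.5]
opening: 0.588
t 30.97 tcp [ 500.8 -267.7   72.4] rpy [-3.14  -0.     1.174] F [0.4 0.7 0.5] open 0.588 q [-0.49  0.43  1.86 -0.    0.85 -0.1 ]
clock: 31.38
eef_pos: [502.1, -268.1, 73.4]
tcp_rot: [3.14, 0.0, 1.174]
contact_force: [1.1, -0.4, 3.3]
opening: 0.152
clock: 31.8
eef_pos: [500.4, -267.3, 94.7]
tcp_rot: [-3.139, -0.0, 1.174]
contact_force: [0.1, 0.7, -2.9]
opening: 0.15
clock: 32.22
eef_pos: [501.4, -267.9, 140.5]
tcp_rot: [3.14, 0.0, 1.174]
contact_force: [0.5, -0.4, -3.5]
opening: 0.148
t 32.22 tcp [ 501.4 -267.9  140.5] rpy [3.14  0.    1.174] F [ 0.5 -0.4 -3.5] open 0.148 q [-0.49  0.34  1.82 -0.    0.99 -0.1 ]
```

View pics/w36.png

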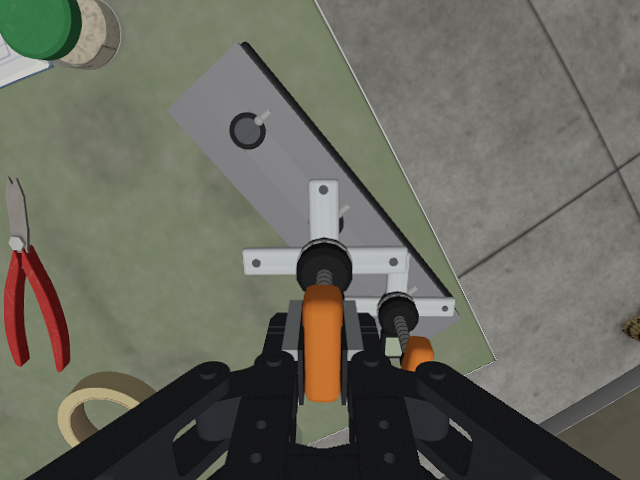

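```bash
python3 -m creep '[{"dp":[17,-25,0],"angular":[0,0,-0.06],"fingers":5},{"dp":[37,-56,0],"angular":[0,0,-0.14],"fingers":5},{"dp":[58,-87,0],"angular":[0,0,-0.22],"fingers":5},{"dp":[79,-118,0],"angular":[0,0,-0.3],"fingers":5},{"dp":[100,-149,0],"angular":[0,0,-0.38],"fingers":5}]' 70;python3 -c "
from h import *
st();go(345,30,140,1.87)"
```

```text
clock: 32.68
eef_pos: [400.3, -116.5, 138.6]
tcp_rot: [-3.139, -0.001, 1.557]
contact_force: [1.1, 0.5, -3.2]
opening: 0.15
t 32.68 tcp [ 400.3 -116.5  138.6] rpy [-3.139e+00 -1.000e-03  1.557e+00] F [ 1.1  0.5 -3.2] open 0.150 q [-0.29  0.11  2.12  0.    0.91 -0.27]
dp [145.8 -57.3  -1.2] ang [-0.002 -0.001 -0.313] rows>= 3.8 2.5
```

```bash
python3 -m creep '[{"dp":[33,-15,0],"angular":[0,0,-0.06],"fingers":5},{"dp":[68,-32,0],"angular":[0,0,-0.14],"fingers":5},{"dp":[104,-46,0],"angular":[0,0,-0.22],"fingers":5},{"dp":[135,-55,0],"angular":[0,0,-0.3],"fingers":5},{"dp":[146,-57,0],"angular":[0,0,-0.31],"fingers":5}]' 70;python3 -c "
from h import *
st();go(395,185,140,1.87)"
```

```text
clock: 33.1
eef_pos: [344.9, 31.5, 138.8]
tcp_rot: [-3.139, -0.002, 1.87]
contact_force: [0.9, -0.7, -1.8]
opening: 0.149
t 33.10 tcp [344.9  31.5 138.8] rpy [-3.139e+00 -2.000e-03  1.870e+00] F [ 0.9 -0.7 -1.8] open 0.149 q [ 0.09 -0.    2.25  0.    0.9  -0.21]
dp [131.9  93.1  -1.2] ang [-0.003 -0.002 -0.   ] rows>= 3.9 0.0
```

```bash
python3 -m creep '[{"dp":[30,12,0],"angular":[0,0,0],"fingers":5},{"dp":[64,34,0],"angular":[0,0,0],"fingers":5},{"dp":[96,60,0],"angular":[0,0,0],"fingers":5},{"dp":[124,86,0],"angular":[0,0,0],"fingers":5},{"dp":[132,93,0],"angular":[0,0,0],"fingers":5}]' 70;python3 -m creep '[{"dp":[0,0,0],"angular":[0,0,0],"fingers":5},{"dp":[0,0,0],"angular":[0,0,0],"fingers":5},{"dp":[0,0,0],"angular":[0,0,0],"fingers":5}]' 70;python3 -c "
from h import *
st();c,im=snap('wrist','w37');import pickle;pickle.dump(c,open('c37.p','wb'));go(417.5,237,140,1.87)"
```

```text
clock: 33.52
eef_pos: [401.1, 186.7, 139.5]
tcp_rot: [3.139, -0.001, 1.866]
contact_force: [-0.1, -0.6, -1.6]
opening: 0.149
clock: 33.77
eef_pos: [397.4, 181.0, 138.9]
tcp_rot: [-3.139, 0.001, 1.864]
contact_force: [0.6, -0.5, -2.8]
opening: 0.15
t 33.77 tcp [397.4 181.  138.9] rpy [-3.139e+00  1.000e-03  1.864e+00] F [ 0.6 -0.5 -2.8] open 0.150 q [ 0.42  0.14  2.08 -0.    0.92  0.13]
dp [48.  35.2 -1. ] ang [-0.002  0.    -0.007] rows>= 1.4 0.1
```

View pics/w37.png

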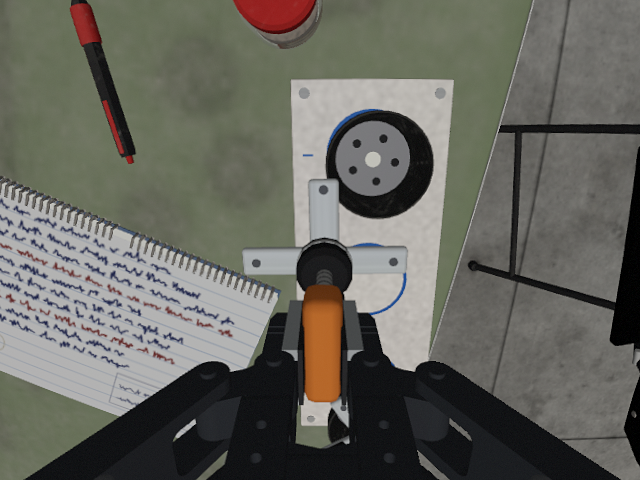

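```bash
python3 -c "
from h import *
import pickle
c=pickle.load(open('c37.p','rb'));im=cv2.imread('pics/w37.png')
e=rim(im,(322,105,440,230));print(e,onz(c,e[0],62),onz(c,(380.5,164.5),62))
print(proj(c,[[417.5,237.5,4],[417.5,237.5,62]]))
a=toolpt((256.5,263.5),32.5);b=toolpt((393.5,262),32.5);print(a,b,(a+b)/2)"
```

```text
((378.59753799438477, 163.62814712524414), (107.11173248291016, 109.00897216796875)) [416.29012273 237.40917502  62.        ] [417.60802292 237.24524096  62.        ]
[[370.00899563 153.26584708]
 [380.47180159 164.05800895]]
[ -0.4317169  -37.23741945  32.5       ] [ 0.45468967 39.03125539 32.5       ] [1.14863892e-02 8.96917968e-01 3.25000000e+01]
```

```bash
python3 -m creep '[{"dp":[24,17,0],"angular":[0,0,0],"fingers":5},{"dp":[49,35,0],"angular":[0,0,0],"fingers":5},{"dp":[49,35,0],"angular":[0,0,0],"fingers":5},{"dp":[49,35,0],"angular":[0,0,0],"fingers":5},{"dp":[49,35,0],"angular":[0,0,0],"fingers":5}]' 70;python3 -m creep '[{"dp":[0,0,12],"angular":[0,0,0],"fingers":5},{"dp":[0,0,22],"angular":[0,0,0],"fingers":5},{"dp":[0,0,28],"angular":[0,0,0],"fingers":5},{"dp":[0,0,28],"angular":[0,0,0],"fingers":5},{"dp":[0,0,28],"angular":[0,0,0],"fingers":5}]' 70;python3 -c "
from h import *
s=st();c,im=snap('wrist','w38');go(417.2,237.6,101,1.87)"
```

```text
clock: 34.23
eef_pos: [417.4, 238.0, 139.4]
tcp_rot: [-3.14, 0.001, 1.863]
contact_force: [-0.9, 0.0, -3.6]
opening: 0.147
clock: 34.65
eef_pos: [417.8, 238.6, 111.4]
tcp_rot: [-3.14, 0.0, 1.864]
contact_force: [1.1, 0.0, -2.5]
opening: 0.147
t 34.65 tcp [417.8 238.6 111.4] rpy [-3.14   0.     1.864] F [ 1.1  0.  -2.5] open 0.147 q [ 0.52  0.25  2.02 -0.    0.87  0.22]
dp [-1.  -1.3 10.8] ang [-0.     0.    -0.006] rows>= 0.3 0.1
```

View pics/w38.png

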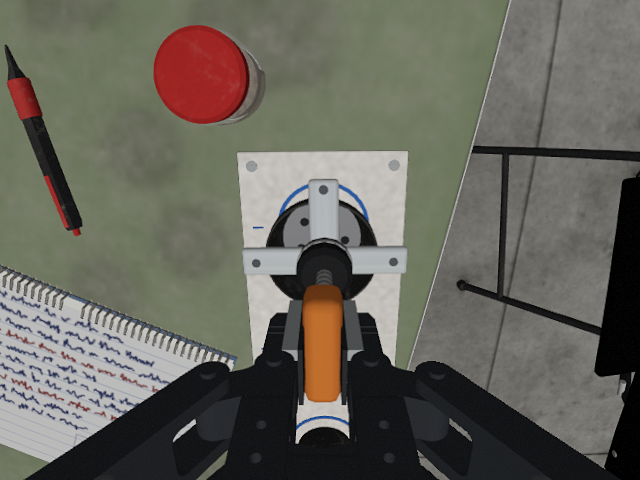

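```bash
python3 -m creep '[{"dp":[0,-1,4],"angular":[0,0,0],"fingers":5},{"dp":[0,-1,8],"angular":[0,0,0],"fingers":5},{"dp":[0,-1,8],"angular":[0,0,0],"fingers":5}]' 70;python3 -m creep '[{"dp":[0,0,2],"angular":[0,0,0],"fingers":5},{"dp":[0,0,2],"angular":[0,0,0],"fingers":5}]';python3 -m creep '[{"dp":[0,0,2],"angular":[0,0,0],"fingers":5},{"dp":[0,0,2],"angular":[0,0,0],"fingers":5}]';python3 -m creep '[{"dp":[0,0,2],"angular":[0,0,0],"fingers":5},{"dp":[0,0,2],"angular":[0,0,0],"fingers":5}]';python3 -m creep '[{"dp":[0,0,3],"angular":[0,0,0],"fingers":5},{"dp":[0,0,5],"angular":[0,0,0],"fingers":5},{"dp":[0,0,5],"angular":[0,0,0],"fingers":5}]'
```

```text
clock: 34.95
eef_pos: [416.8, 238.8, 103.1]
tcp_rot: [-3.141, 0.0, 1.864]
contact_force: [-0.3, 0.2, -2.5]
opening: 0.148
clock: 35.12
eef_pos: [417.2, 239.0, 101.5]
tcp_rot: [-3.142, 0.0, 1.864]
contact_force: [-0.2, 0.4, -2.7]
opening: 0.15
clock: 35.28
eef_pos: [417.4, 239.1, 99.8]
tcp_rot: [3.141, -0.0, 1.864]
contact_force: [-0.8, -0.0, 0.5]
opening: 0.151
clock: 35.45
eef_pos: [417.4, 239.1, 97.7]
tcp_rot: [3.141, -0.0, 1.864]
contact_force: [-1.1, -0.5, 2.4]
opening: 0.147
clock: 35.7
eef_pos: [417.2, 239.0, 92.4]
tcp_rot: [-3.142, 0.0, 1.864]
contact_force: [0.3, 0.4, 1.1]
opening: 0.151
```

```bash
python3 -m creep '[{"dp":[0,0,1.5],"angular":[0,0,0],"fingers":5},{"dp":[0,0,3],"angular":[0,0,0],"fingers":5}]' 70;python3 -m creep '[{"dp":[0,0,1],"angular":[0,0,0],"fingers":5},{"dp":[0,0,1],"angular":[0,0,0],"fingers":5}]';python3 -m creep '[{"dp":[0,0,1],"angular":[0,0,0],"fingers":5},{"dp":[0,0,1],"angular":[0,0,0],"fingers":5}]';python3 -m creep '[{"dp":[0,0,1],"angular":[0,0,0],"fingers":5},{"dp":[0,0,1],"angular":[0,0,0],"fingers":5}]'
```

```text
clock: 35.87
eef_pos: [417.4, 239.1, 89.7]
tcp_rot: [3.141, -0.0, 1.864]
contact_force: [0.2, 1.0, 2.0]
opening: 0.148
clock: 36.03
eef_pos: [417.3, 239.0, 88.5]
tcp_rot: [-3.142, 0.0, 1.864]
contact_force: [0.6, -0.6, 1.8]
opening: 0.149
clock: 36.2
eef_pos: [417.2, 239.0, 87.6]
tcp_rot: [-3.142, 0.0, 1.864]
contact_force: [0.6, 0.6, 2.1]
opening: 0.149
clock: 36.37
eef_pos: [417.3, 239.0, 86.7]
tcp_rot: [3.142, 0.0, 1.864]
contact_force: [0.7, 0.2, 1.2]
opening: 0.15
```

```bash
python3 -m creep '[{"dp":[0,0,2],"angular":[0,0,0],"fingers":5},{"dp":[0,0,4.5],"angular":[0,0,0],"fingers":5},{"dp":[0,0,4.5],"angular":[0,0,0],"fingers":5}]' 70;python3 -m creep '[{"dp":[0,0,1],"angular":[0,0,0],"fingers":5},{"dp":[0,0,1],"angular":[0,0,0],"fingers":5}]';python3 -m creep '[{"dp":[0,0,1],"angular":[0,0,0],"fingers":5},{"dp":[0,0,1],"angular":[0,0,0],"fingers":5}]';python3 -m creep '[{"dp":[0,0,1],"angular":[0,0,0],"fingers":5},{"dp":[0,0,1],"angular":[0,0,0],"fingers":5}]'
```

```text
clock: 36.62
eef_pos: [417.1, 238.9, 81.8]
tcp_rot: [-3.141, 0.0, 1.864]
contact_force: [1.1, -0.3, 1.2]
opening: 0.146
clock: 36.78
eef_pos: [417.2, 239.0, 81.0]
tcp_rot: [-3.141, 0.0, 1.864]
contact_force: [1.1, 1.0, 1.4]
opening: 0.147
clock: 36.95
eef_pos: [417.2, 239.0, 80.1]
tcp_rot: [-3.142, 0.0, 1.864]
contact_force: [0.2, 0.4, 2.4]
opening: 0.149
clock: 37.12
eef_pos: [417.5, 239.3, 79.4]
tcp_rot: [3.141, -0.0, 1.864]
contact_force: [-0.8, 0.7, 4.8]
opening: 0.152
```

```bash
python3 -m creep '[{"dp":[0,0,0.8],"angular":[0,0,0],"fingers":5},{"dp":[0,0,0.8],"angular":[0,0,0.1],"fingers":5},{"dp":[0,0,0.8],"angular":[0,0,0.2],"fingers":5},{"dp":[0,0,0.8],"angular":[0,0,0.3],"fingers":5},{"dp":[0,0,0.8],"angular":[0,0,0.4],"fingers":5}]' 80;python3 -m creep '[{"dp":[0,0,0],"angular":[0,0,0.1],"fingers":5},{"dp":[0,0,0],"angular":[0,0,0.2],"fingers":5},{"dp":[0,0,0],"angular":[0,0,0.3],"fingers":5},{"dp":[0,0,0],"angular":[0,0,0.4],"fingers":5},{"dp":[0,0,0],"angular":[0,0,0.5],"fingers":5}]' 80;python3 -m creep '[{"dp":[0,0,0],"angular":[0,0,0.1],"fingers":5},{"dp":[0,0,0],"angular":[0,0,0.2],"fingers":5},{"dp":[0,0,0],"angular":[0,0,0.3],"fingers":5},{"dp":[0,0,0],"angular":[0,0,0.4],"fingers":5},{"dp":[0,0,0],"angular":[0,0,0.5],"fingers":5}]' 80;python3 -m creep '[{"dp":[0,0,0],"angular":[0,0,0.1],"fingers":5},{"dp":[0,0,0],"angular":[0,0,0.2],"fingers":5},{"dp":[0,0,0],"angular":[0,0,0.3],"fingers":5},{"dp":[0,0,0],"angular":[0,0,0.3],"fingers":5}]' 80;python3 -c "
from h import *
s=st();snap('wrist','w39')"
```

```text
clock: 37.53
eef_pos: [417.8, 239.4, 79.1]
tcp_rot: [3.141, -0.001, 1.459]
contact_force: [-1.5, -0.7, 10.5]
opening: 0.149
clock: 37.95
eef_pos: [417.8, 239.2, 79.1]
tcp_rot: [3.141, -0.001, 0.959]
contact_force: [0.2, -0.7, 11.5]
opening: 0.153
clock: 38.37
eef_pos: [417.9, 239.2, 79.2]
tcp_rot: [3.142, -0.001, 0.459]
contact_force: [-0.7, -1.1, 10.8]
opening: 0.143
clock: 38.7
eef_pos: [417.9, 239.2, 79.2]
tcp_rot: [-3.141, -0.001, 0.158]
contact_force: [0.8, -1.3, 10.9]
opening: 0.148
t 38.70 tcp [417.9 239.2  79.2] rpy [-3.141e+00 -1.000e-03  1.580e-01] F [ 0.8 -1.3 10.9] open 0.148 q [ 0.52  0.3   2.04 -0.    0.79  1.93]
```

View pics/w39.png

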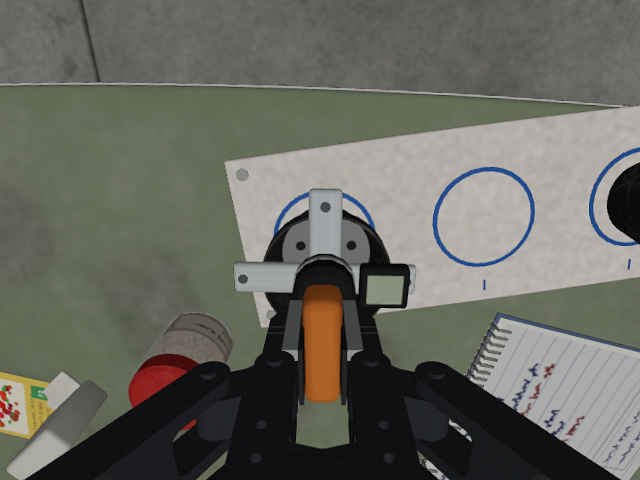

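```bash
python3 -m creep '[{"dp":[0,0,0],"angular":[0,0,0.1],"fingers":5},{"dp":[0,0,0],"angular":[0,0,0.2],"fingers":5},{"dp":[0,0,0],"angular":[0,0,0.2],"fingers":5}]' 80;python3 -c "
from h import *
s=st();snap('wrist','w40')"
```

```text
clock: 39.0
eef_pos: [417.8, 239.1, 79.1]
tcp_rot: [-3.141, -0.001, -0.042]
contact_force: [-1.1, -1.4, 11.2]
opening: 0.147
t 39.00 tcp [417.8 239.1  79.1] rpy [-3.141e+00 -1.000e-03 -4.200e-02] F [-1.1 -1.4 11.2] open 0.147 q [ 0.52  0.3   2.04 -0.    0.79  2.13]
```

View pics/w40.png

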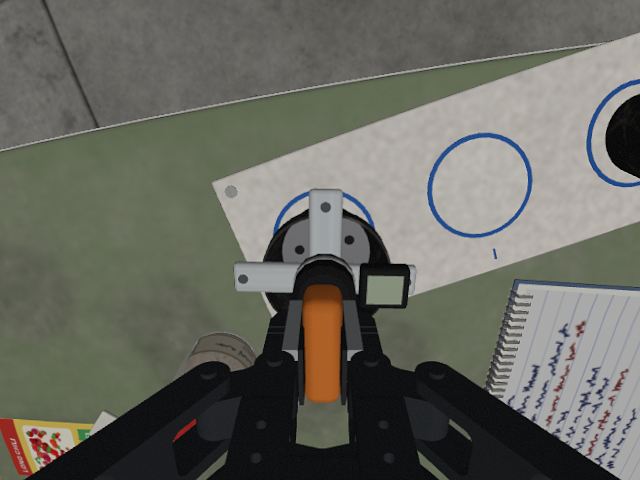

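```bash
python3 -m creep '[{"dp":[0,0,0],"angular":[0,0,0],"fingers":40},{"dp":[0,0,0],"angular":[0,0,0],"fingers":40},{"dp":[0,0,0],"angular":[0,0,0],"fingers":40},{"dp":[0,0,-5],"angular":[0,0,0],"fingers":40},{"dp":[0,0,-15],"angular":[0,0,0],"fingers":40}]' 80;python3 -m creep '[{"dp":[0,0,-25],"angular":[0,0,0],"fingers":50},{"dp":[0,0,-60],"angular":[0,0,0],"fingers":60},{"dp":[0,0,-100],"angular":[0,0,0],"fingers":60},{"dp":[0,0,-140],"angular":[0,0,0],"fingers":60},{"dp":[0,0,-160],"angular":[0,0,0],"fingers":60}]' 80;python3 -m creep '[{"dp":[-40,0,0],"angular":[0,0,0],"fingers":60},{"dp":[-80,0,0],"angular":[0,0,0],"fingers":60},{"dp":[-80,0,0],"angular":[0,0,0],"fingers":60},{"dp":[-80,0,0],"angular":[0,0,0],"fingers":60},{"dp":[-80,0,0],"angular":[0,0,0],"fingers":60}]' 80;python3 -c "
from h import *
import pickle
s=st();c,im=snap('wrist','w41');pickle.dump(c,open('c41.p','wb'));cc,im=snap('scene','s41');cv2.imwrite('pics/s41c.png',cv2.resize(im[150:350,200:460],None,fx=3,fy=3,interpolation=2));snap('side','d41')"
```

```text
clock: 39.47
eef_pos: [416.3, 238.5, 92.9]
tcp_rot: [3.14, 0.002, -0.036]
contact_force: [0.4, 1.2, 0.3]
opening: 0.464
clock: 39.88
eef_pos: [418.6, 239.8, 259.1]
tcp_rot: [-3.138, -0.005, -0.036]
contact_force: [1.5, 0.7, 0.5]
opening: 0.703
clock: 40.3
eef_pos: [337.6, 242.2, 254.4]
tcp_rot: [-3.141, -0.002, -0.035]
contact_force: [0.9, 0.5, 0.3]
opening: 0.698
t 40.30 tcp [337.6 242.2 254.4] rpy [-3.141e+00 -2.000e-03 -3.500e-02] F [0.9 0.5 0.3] open 0.698 q [ 0.62 -0.04  1.99 -0.    1.19  2.22]
```

View pics/w41.png

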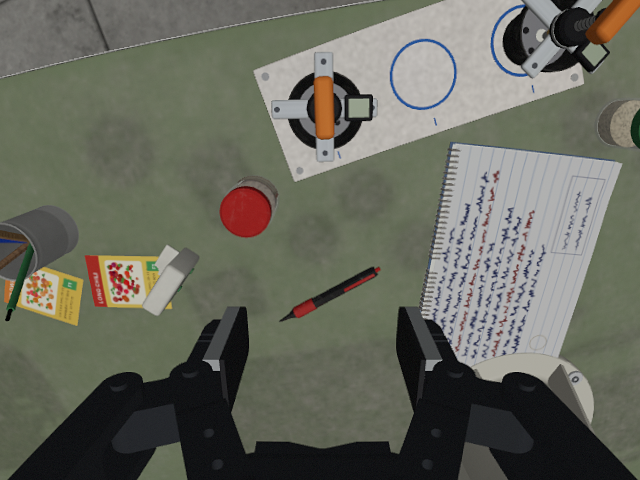

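View pics/s41c.png

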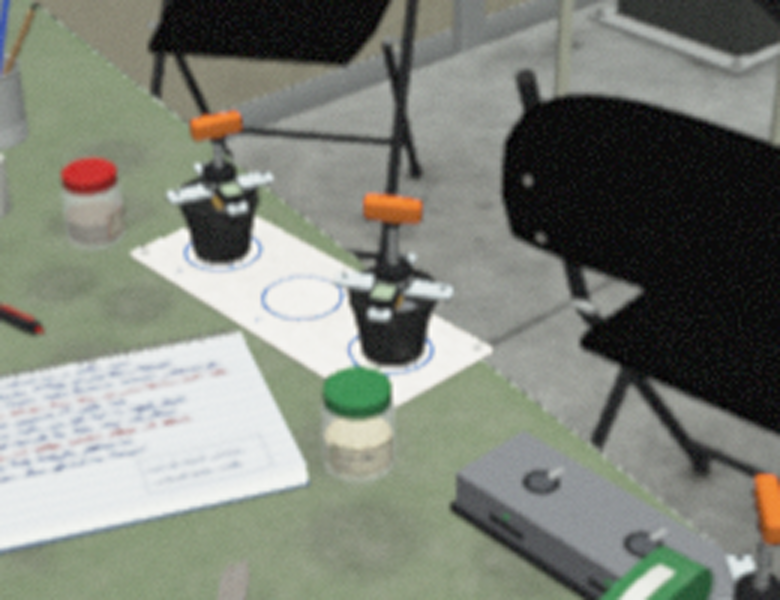

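View pics/d41.png

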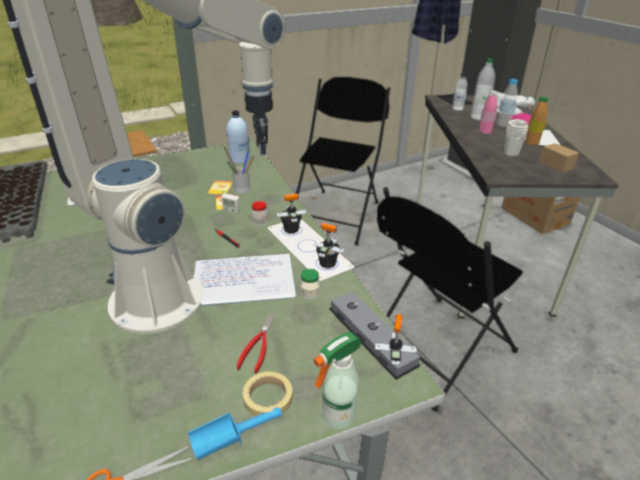

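```bash
python3 -m creep '[{"dp":[10,35,-10],"angular":[0,0,0],"fingers":60},{"dp":[15,75,-20],"angular":[0,0,0],"fingers":60},{"dp":[20,105,-30],"angular":[0,0,0],"fingers":60},{"dp":[20,105,-30],"angular":[0,0,0],"fingers":60},{"dp":[20,105,-30],"angular":[0,0,0],"fingers":60}]' 80;python3 -m creep '[{"dp":[0,0,0],"angular":[0,0,0],"fingers":60},{"dp":[0,0,0],"angular":[0,0,0],"fingers":60}]';python3 -c "
from h import *
import pickle
s=st();c,im=snap('wrist','w42');pickle.dump(c,open('c42.p','wb'))
for z in (62,):print(proj(c,[[417.3,237.3,z],[480,36,z]]).round(0))
for b in blobs(im,(5,160,120),(18,255,255),200)[:4]: print(np.round(b[:3],1),onz(c,b[:2],135).round(1))"
```

```text
clock: 40.87
eef_pos: [354.6, 135.1, 283.9]
tcp_rot: [-3.141, -0.001, -0.04]
contact_force: [-0.1, -0.3, -0.8]
opening: 0.705
clock: 41.03
eef_pos: [353.5, 136.8, 283.0]
tcp_rot: [3.142, 0.001, -0.036]
contact_force: [0.0, -0.7, -0.3]
opening: 0.699
t 41.03 tcp [353.5 136.8 283. ] rpy [ 3.142e+00  1.000e-03 -3.600e-02] F [ 0.  -0.7 -0.3] open 0.699 q [ 0.36 -0.13  2.01  0.    1.27  1.97]
[[215. 132.]
 [425.  54.]]
[458.2  41.  968. ] [480.8  29.5 135. ]
[193.2 133.1 772. ] [420.7 235.3 135. ]
```

View pics/w42.png

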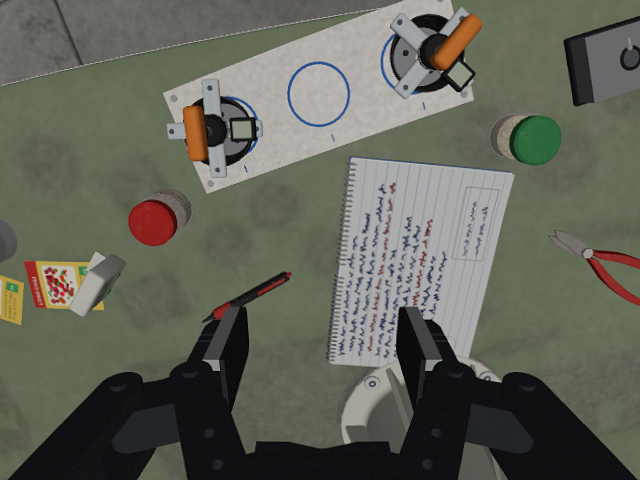

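```bash
python3 -c "
from h import *
import pickle
c1=pickle.load(open('c41.p','rb'));c2=pickle.load(open('c42.p','rb'));cs=cam('scene')
i1=cv2.imread('pics/w41.png');i2=cv2.imread('pics/w42.png');isc=cv2.imread('pics/s41.png')
o=((5,160,120),(18,255,255))
a=blobs(i1,*o,200,(300,60,350,160))[0][:2];b=blobs(i2,*o,200,(170,90,230,180))[0][:2]
s=[x[:2] for x in blobs(isc,*o,40,(250,170,350,235))];print(s)
print('ring1 bar',tri([ray(c1,a),ray(c2,b),ray(cs,s[0])]))
g=[x[:2] for x in blobs(isc,*o,40,(250,170,350,235))]
b3=blobs(i2,*o,200,(420,0,500,80))[0][:2]
x=[p for p in s if p[0]>310]
print('ring3 bar',tri([ray(c2,b3),ray(cs,x[0])]) if x else s)
for u,n in (((428,53),'rim3'),((217,131),'rim1')): print(n,onz(c2,u,62))
for lo,hi,n in (((45,120,40),(85,255,200),'green'),((0,150,60),(4,255,255),'red')):
  t=blobs(i2,lo,hi,500)[0];p=onz(c2,ell(t)[0],69);d=p[:2]-[448.6,137];print(n,p,'board x %.0f y %.0f'%(d@[.956,.295],d@[-.295,.956]))"
```

```text
[(330.3152022315202, 219.08507670850764), (271.35174953959483, 191.30939226519337)]
ring1 bar (array([462.4640253 , 220.28376625,  59.86687657]), [np.float64(45.253643753110914), np.float64(58.460733939004896), np.float64(101.99544414967018)])
ring3 bar (array([480.8090874 ,  28.96689909, 133.17845193]), [np.float64(0.24506506321091834), np.float64(0.24506506321091875)])
rim3 [480.86599451  33.41954572  62.        ]
rim1 [417.75981668 235.17113882  62.        ]
green [400.37538069 -74.40694674  69.        ] board x -108 y -188
red [330.35848062 311.76017826  69.        ] board x -61 y 202
```

```bash
python3 -c "
from h import *
import pickle
c1=pickle.load(open('c41.p','rb'));c2=pickle.load(open('c42.p','rb'));cs=cam('scene')
i1=cv2.imread('pics/w41.png');i2=cv2.imread('pics/w42.png')
o=((5,160,120),(18,255,255))
a=blobs(i1,*o,200,(300,60,350,160))[0][:2];b=blobs(i2,*o,200,(170,90,230,180))[0][:2]
print(a,b,tri([ray(c1,a),ray(c2,b)]),tri([ray(c1,a),ray(c2,b),ray(cs,(271.35,191.3))]))"
```

```text
(323.8180197698914, 107.15102900664398) (193.15522452504317, 133.06800518134716) (array([420.42610564, 237.04908051, 129.48747561]), [np.float64(0.002211786943121019), np.float64(0.0022117869430851064)]) (array([420.58049689, 237.6591905 , 124.12265811]), [np.float64(0.6500542909648469), np.float64(1.143957095481288), np.float64(0.7725197886789429)])
```

```bash
python3 -c "
from h import *
im=optics.grab_frame('scene');im2=optics.grab_frame('side')
a=cv2.resize(im[180:280,250:360],None,fx=5,fy=5,interpolation=cv2.INTER_CUBIC);b=cv2.resize(im2[185:275,265:350],None,fx=3,fy=3,interpolation=cv2.INTER_CUBIC)
o=np.zeros((500,805,3),np.uint8)[:, :800];o[:,:550]=a;o[:270,550:800]=b[:, :250];cv2.imwrite('pics/z43.png',o)"
```

```text
(no output)
```

View pics/z43.png

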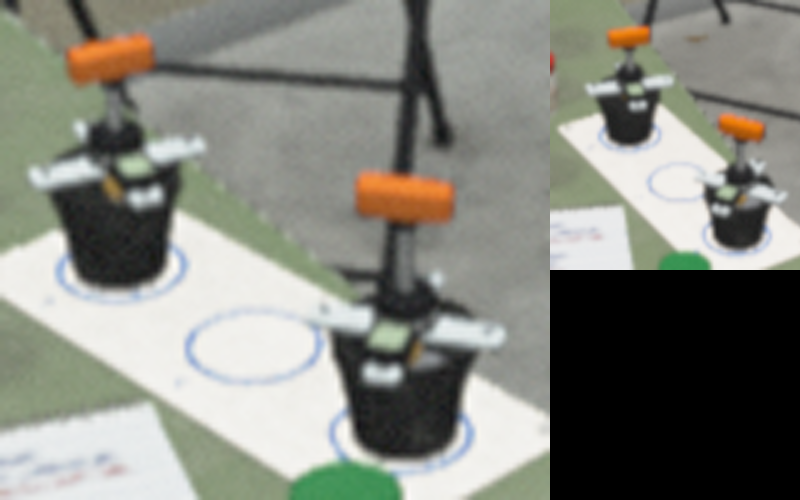

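```bash
python3 -c "
from h import *
st();print(r.sign_off())"
```

```text
t 41.18 tcp [353.3 136.9 283. ] rpy [ 3.141e+00  1.000e-03 -3.500e-02] F [ 0.7 -0.7  0.5] open 0.705 q [ 0.37 -0.13  2.01  0.    1.27  1.97]
the job is handed in; nothing more can be done
None
```

I moved both jars off the board and put the two pots I could find on rings 1 and 3. Each pot now has a depth gauge pressed to its floor and locked. I handed the job in at 41 s. `sign_off` gives no verdict, so what follows rests on my own checks.

**Last checks**
- **Pots:** the last measured rim centres lie within about 4 mm of their ring centres, against 15 mm allowed.
- **Probe depth:** the tip met the floor about 21 mm below its raised position on ring 1 and about 13 mm on ring 3. Those depths fit pot_b and pot_c.
- **Locks:** on both gauges I turned the bar until the foot turned along with it, so both are at the stop.
- **Jars:** both stand upright on the bench. The green one is 108 mm out from the board's centre line (over 85 mm needed), and the red one is about 202 mm along it (over 185 mm needed).

**What disagreed**
- **Fingertips:** they sit about 33–46 mm behind the reported TCP. My first try at gripping a pot closed above its rim without touching it, and I corrected for this from then on.
- **Gauge tilt:** I measured the bar centres 3–4 mm to the side of the rim centres. On ring 3 that would be about 0.06 rad of tilt if it is real (limit 0.1), but I think most of it comes from seeing the bars at an angle. In the scene and side pictures both gauges look level.
- **Bar height, ring 1:** two wrist views gave 129 mm, while adding the scene camera gave 124 mm. I expected about 123 mm.
- **Third pot:** I saw none in any picture. The area behind the robot's base is only partly in view.

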